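Load the sample warmer with its pull hook

TASK

Lift the orange-handled pull hook off its holder, hook it into the finger hole of the sample warmer's yellow tab while the tray is still in, and use it to draw the tray right out to its stop. Stand every blue-lidded jar upright on the floor of the tray, then push the tray fully home with the jars in it, and hang the hook back on its holder as it was. Leave the red-lidded jar and the other things on the bench where they are.

Things in the scene. Friction and masses are not known exactly. Their poses are not given: they have to be found in the camera images.
- warmer: low sample warmer (fixed; 380 mm wide, 300 deep, 110 high, blue sides, white top); a blue and white moisture analyser on it begins 120 mm behind the front face and reaches 210 mm high. Origin: on the bench under the middle of the front face. x points into the warmer, y to the left seen from the robot; the tray slides out along -x. Position and yaw vary.
- tray (a joint): how far the tray is out, in m: 0 fully home, 0.20 at its outer stop. It slides with about 2 N of friction and stays where it is left; it may start up to 12 mm out.
- tray_hole (a point): centre of the finger hole, at the top surface of the yellow pull tab, 75 mm above the bench; moves with the tray, axes as the warmer's. A through hole, 36 mm along x, 26 mm along y. The tab is level, 6 mm thick, 66 mm wide, its near edge 30 mm to -x, with free space under it. The upright white front panel begins 24 mm to +x; it is 360 mm wide, its top 79 mm above the bench.
- tray_front (a point): middle of the near edge of the yellow tab, mid-thickness, 72 mm above the bench: push here along the warmer's +x to shut the tray. Moves with the tray.
- tray_in (a point): on the tray's flat inner floor, 16 mm above the bench, at the middle of the foot of the front panel; moves with the tray, axes as the warmer's. The inside runs from here 190 mm along +x and 165 mm to either side in y; side and rear walls stand 30 mm above the floor, the front panel 63 mm. Six jars fit in two rows of three. Fully out, its rear inner edge lies 10 mm in front of the warmer's face.
- holder: hook holder (fixed): dark base 120 x 90 mm, aluminium post at its +x side, 140 mm high, and two level prongs from it towards -x, tops 140 mm above the bench, 10 mm wide, with a 20 mm slot between them that is open at the -x end. The prong ends, 27 to 35 mm to -x of the hanging place, turn up 14 mm. Origin: on the bench under the hanging place; x towards the post. Place and yaw vary.
- holder_seat (a point): the hanging place: midway between the prongs, at the height of their upper face. The hook's origin lies here when it hangs; axes as the holder's.
- hook: pull hook, 0.22 kg. Origin: centre of the underside of its square steel collar (40 x 40 x 6 mm), which rests on the two prongs. z up: a square orange handle, 28 x 28 mm, from 6 to 80 mm above the origin. Below it a round steel shank, 10 mm in diameter, with a toe at its foot pointing to the hook's -x (see hook_tip). Hung at the start, its axes lie along the holder's within 0.05 rad.
- hook_tip (a point): middle of the underside of the hook's toe: 100 mm below the hook's origin and 6 mm to its -x side. The toe reaches 18 mm from the shank's axis to -x (shank 5 mm to the other side), is 10 mm wide and 8 mm high.
- jar1: sample jar of white glass with a BLUE lid, a plain upright cylinder 56 mm in diameter and 65 mm tall, 0.16 kg give or take, to be loaded; three to five such jars are present. Origin: centre of its underside; z up its axis. Pinch it across the diameter near the lid.
- jar2: sample jar of white glass with a BLUE lid, a plain upright cylinder 56 mm in diameter and 65 mm tall, 0.16 kg give or take, to be loaded; three to five such jars are present. Origin: centre of its underside; z up its axis. Pinch it across the diameter near the lid.
- jar3: sample jar of white glass with a BLUE lid, a plain upright cylinder 56 mm in diameter and 65 mm tall, 0.16 kg give or take, to be loaded; three to five such jars are present. Origin: centre of its underside; z up its axis. Pinch it across the diameter near the lid.
- jar4: sample jar of white glass with a BLUE lid, a plain upright cylinder 56 mm in diameter and 65 mm tall, 0.16 kg give or take, to be loaded; three to five such jars are present. Origin: centre of its underside; z up its axis. Pinch it across the diameter near the lid.
- jar5: sample jar of white glass with a BLUE lid, a plain upright cylinder 56 mm in diameter and 65 mm tall, 0.16 kg give or take, to be loaded; three to five such jars are present. Origin: centre of its underside; z up its axis. Pinch it across the diameter near the lid.
- kept_jar: jar like the others but with a RED lid, standing among them: not to be loaded or moved. Origin: centre of its underside.
- wash_bottle: bystander: white wash bottle with a red cap, 64 mm in diameter, 160 mm tall. Origin: centre of its underside.
- amber_bottle: bystander: amber bottle with a black cap, 70 mm in diameter, 170 mm tall. Origin: centre of its underside.
- beaker: bystander: clear glass beaker, 70 mm in diameter, 90 mm tall. Origin: centre of its underside.
- scoop: bystander: steel spoon, 170 mm long, lying flat.
- dishes: bystander: stack of clear dishes, 90 mm in diameter, 30 mm high. Origin: centre of its underside.
- timer: bystander: grey bench timer, 70 x 60 x 22 mm. Origin: centre of its underside.

How it is judged:
By the outcome, as a careful person would: the job done as asked, in the order asked, and still so for the second after the job is handed in, with the robot touching nothing.
Of jar1, jar2, jar3, jar4, jar5 only 3 to 5 are there at a start; the rules pass over those that are not, and their reading is None.
At some moment in a run one of jar1, jar2, jar3, jar4, jar5 may be knocked a few centimetres aside while the robot is not near it.
It also fails if it takes over 210 s, if anything falls off the work surface, if the arm or the gripper's body presses on something with over 40 N, if the wrist force passes 120 N, or if a joint passes its speed limit or range.

ROBOT

A 6-joint arm with a two-finger parallel gripper is mounted at the origin on the work surface. World frame = base frame: x ahead of the robot, y to its left, z up, the work surface at z = 0. Lengths are in m, angles in rad, forces in N, time in s.
With the tool pointing down it reaches from about 0.35 to 0.775 m from the base axis. Payload 7.3 kg.
Tool frame: the origin (TCP) lies midway between the tips of the shut fingers; the grasp point (between the pads) lies 19 mm behind it; z points along the fingers, y is the line along which they close (so a half turn about z gives the same grasp; the last joint's range is limited). The gripper opens to 92 mm and grips with 3 to 60 N. Pads are 19 mm wide; open, the fingers measure 130 mm over their backs; the gripper's body (75 mm by 190 mm) begins 47 mm behind the grasp point.
Start: joints at [-1.474, 0.342, 1.524, -0, 1.275, -0.146], TCP at [0.126, -0.51, 0.227] pointing down, gripper open.
Joint ranges: [-2.53, 2.53], [-0.77, 2.02], [0.04, 2.7], [-1, 4.14], [0.28, 2.66], [-3.11, 3.11]. Speed limits (rad/s): [2.57, 2.57, 3.14, 3.14, 3.14, 3.14].

INTERFACE

Orientations are given as [roll, pitch, yaw] about the fixed x, y, z axes, in that order (R = Rz(yaw) Ry(pitch) Rx(roll)).
In Python, from cell import monitor, vision, workorder gives the robot as it stands.
- The arm moves only by the tool move_arm, never from a script. Its argument "rows" is a list of rows, each a list of 5 numbers: the shift along the world's x, y, z in mm, then the turn about the world's z in rad, then the closure, from -1 (fully open) to 1 (shut). A call has 1 to 12 rows; each row shifts and turns the commanded pose from where the row before left it; what a row does not reach is not made up. A row lasts 1/10 s, in which the tool goes at most 50 mm and 8.59 degrees, less where a joint would pass 70% of its speed; a pose out of reach is approached as far as the arm can. A call is refused whole if a number of a shift passes 50 or a number of a turn 0.15, either way. A call with a gripper value outside its range is refused whole. The fingers move at their own pace and stop on an object; "newtons" is the grip in N (left out, the last holds). Time passes only in rows, so rows that do not move let the fingers close. It gives the time, the measured TCP pose, the force, the opening and the grip force at its end, in the units of the state.
- monitor.observe(): the state, without advancing time (a new reading comes with each control period).
- vision.read_camera(name): name is "scene" or "side" or "wrist"; returns the picture (420x560x3 uint8, red, green, blue); there is no depth.
- vision.get_calibration(name): a dict with "K" (3x3 intrinsics, pixels), "T" (4x4, takes a point from camera to world coordinates); the wrist camera has in their place "mount" (4x4, takes a point from camera to tool coordinates, whose origin is the TCP and whose axes are the flange's). Camera axes: x right, y up, looking along -z (the intrinsics and any distortion apply to the point x, -y, -z); pixel columns grow to the right and rows downward; lengths in m; the calibration is good to about 2 mm. A picture is of the moment at which its call begins: read the wrist's pose just before it. get_calibration takes no time and is no camera call.
- workorder.hand_in(): hands the job in; it is judged then, once.
The state is a dict: "time": time; "qpos": joint angles; "qvel": joint speeds; "joint_efforts": joint torques, N m; "tool_pos": TCP position; "tool_rot": TCP orientation; "contact_force": force on the tool from outside, world axes, zero at the start; "torque": the same for the moment, N m; "opening": finger opening in m; "grip_force": force on a finger pad.
Only numpy, scipy, OpenCV 4.12 (cv2) and the standard library are available. Lean on these libraries where they do the work, as an engineer would, in place of code of your own. Each camera call takes 0.05 s, during which the arm holds its last target. There are 200 camera calls.

## Working session

There is one attempt and no reset: what is moved stays moved. The work goes in short steps, Python scripts to look and compute and a tool call to move; the robot and the scene stay as the last step left them, time stands still between calls to the robot, and variables do not carry over. Pictures are saved under pics/ and viewed, at most 14 in all, crops included, and the job is handed in when it is done.

Besides the shell and the picture viewer there is one more tool, called after ">>>" by a JSON object that holds its "fn" and its "kwargs". move_arm: Moves the arm, as the interface text tells. Its arguments: {"type":"object","properties":{"rows":{"type":"array","items":{"type":"array","items":{"type":"number"}}},"newtons":{"type":"number"}},"required":["rows"]}

```bash
mkdir -p pics; ls; cat > h.py <<'E'
import numpy as np, cv2
from cell import monitor, vision, workorder
from scipy.spatial.transform import Rotation as Rn
def snap(cam,name):
    s=monitor.observe(); im=vision.read_camera(cam); cv2.imwrite(f'pics/{name}.png',im[:,:,::-1])
    c=vision.get_calibration(cam); K=np.array(c['K'])
    if cam=='wrist':
        M=np.eye(4); M[:3,:3]=Rn.from_euler('xyz',s['tool_rot']).as_matrix(); M[:3,3]=s['tool_pos']
        T=M@np.array(c['mount'])
    else: T=np.array(c['T'])
    np.savez(f'pics/{name}.npz',K=K,T=T); return im
def load(name):
    d=np.load(f'pics/{name}.npz'); return d['K'],d['T']
def unp(name,px,z):
    K,T=load(name); px=np.atleast_2d(np.array(px,float))
    r=np.c_[px,np.ones(len(px))]@np.linalg.inv(K).T; r=r*[1,-1,-1]
    d=r@T[:3,:3].T; o=T[:3,3]; return o+d*((z-o[2])/d[:,2])[:,None]
def proj(name,P):
    K,T=load(name); P=np.atleast_2d(P); c=(P-T[:3,3])@T[:3,:3]; c=c*[1,-1,-1]; u=c@K.T; return u[:,:2]/u[:,2:]
E
python3 - <<'E'
from h import *
for c in('scene','side','wrist'):
    snap(c,c+'0'); K,T=load(c+'0'); print(c,K.tolist(),T.round(3).tolist(), {k:v for k,v in vision.get_calibration(c).items() if k not in('K','T')})
a=cv2.imread('pics/scene0.png');cv2.imwrite('pics/scene0b.png',cv2.resize(a,(800,600),interpolation=cv2.INTER_CUBIC))
a=cv2.imread('pics/side0.png');cv2.imwrite('pics/side0b.png',cv2.resize(a,(800,600),interpolation=cv2.INTER_CUBIC))
print(monitor.observe())
E
```

```text
pics
scene [[436.41881164265465, 0.0, 275.2150455123711], [0.0, 436.41881164265465, 213.2607065730993], [0.0, 0.0, 1.0]] [[-0.669, -0.637, 0.384, 1.085], [0.743, -0.57, 0.35, 0.448], [-0.004, 0.519, 0.855, 1.194], [0.0, 0.0, 0.0, 1.0]] {}
side [[475.6917178307441, 0.0, 279.32663968041214], [0.0, 475.6917178307441, 205.76260743947645], [0.0, 0.0, 1.0]] [[-0.99, 0.103, -0.099, 0.444], [-0.142, -0.781, 0.608, 0.929], [-0.014, 0.616, 0.788, 1.281], [0.0, 0.0, 0.0, 1.0]] {}
wrist [[347.585846601344, 0.0, 278.0204231945936], [0.0, 347.585846601344, 210.4754047298806], [0.0, 0.0, 1.0]] [[0.24, 0.925, 0.295, 0.206], [-0.971, 0.229, 0.072, -0.489], [-0.001, -0.304, 0.953, 0.384], [0.0, 0.0, 0.0, 1.0]] {'mount': array([[-5.29723310e-04,  9.52711696e-01,  3.03875212e-01,
         8.27787018e-02],
       [ 9.99999668e-01,  6.92603843e-04, -4.28230543e-04,
        -3.94086369e-04],
       [-6.18445386e-04,  3.03874885e-01, -9.52711747e-01,
        -1.57959169e-01],
       [ 0.00000000e+00,  0.00000000e+00,  0.00000000e+00,
         1.00000000e+00]])}
{'time': 0.15, 'qpos': array([-1.47396446e+00,  3.42595020e-01,  1.52477636e+00,  1.67144712e-05,
        1.27541517e+00, -1.46022108e-01]), 'qvel': array([-1.50725342e-06, -1.67662662e-03, -1.73049775e-03, -1.01227373e-03,
        5.39494516e-04, -9.40551625e-05]), 'joint_efforts': array([ 1.59715550e-03, -4.31468618e+01, -2.44355124e+01,  7.17363018e-02,
        5.37553139e-02, -9.22961453e-05]), 'tool_pos': array([ 0.1262348 , -0.50928892,  0.22619524]), 'tool_rot': array([-3.14041379e+00, -1.89530300e-04,  2.42848985e-01]), 'contact_force': array([0.31166814, 0.16038377, 0.26986432]), 'torque': array([-0.01455408,  0.06322853,  0.04900773]), 'grip_force': 0.0, 'opening': 0.09169349682752345}
```

View pics/scene0b.png

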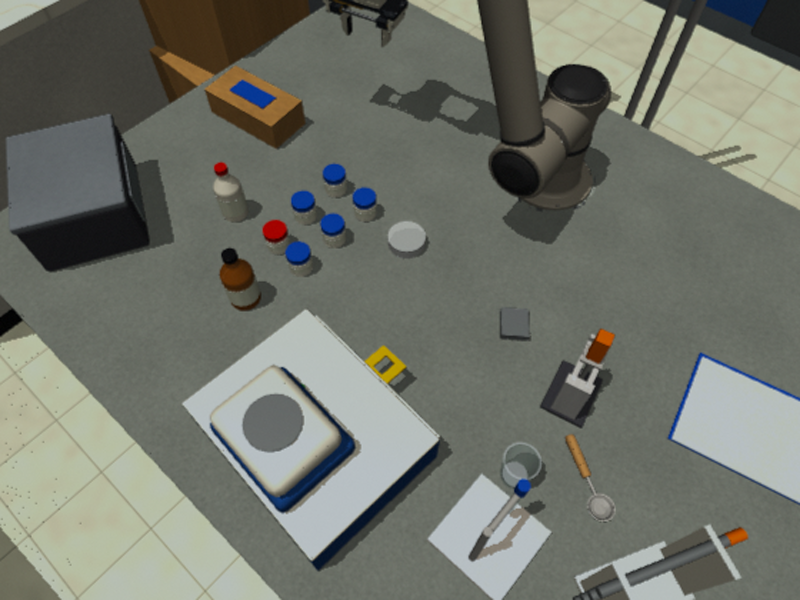

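View pics/side0b.png

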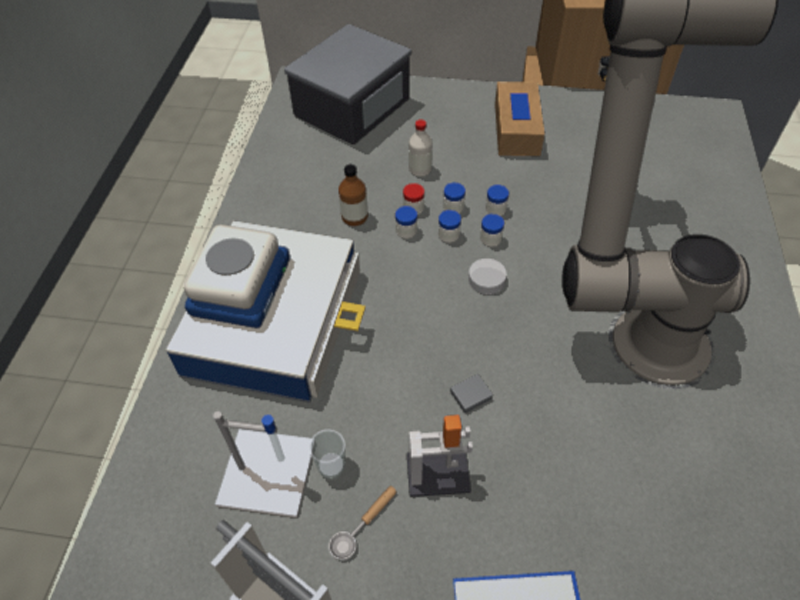

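```bash
cat > m.py <<'E'
from h import *
def blobs(name,lo,hi,amin=25):
    a=cv2.imread(f'pics/{name}.png'); h=cv2.cvtColor(a,cv2.COLOR_BGR2HSV); m=cv2.inRange(h,np.array(lo),np.array(hi))
    n,l,s,c=cv2.connectedComponentsWithStats(m); return [(s[i,4],c[i],l==i) for i in range(1,n) if s[i,4]>=amin]
BL=((108,150,60),(125,255,255)); RD=((0,200,90),(4,255,255)); YE=((22,150,90),(32,255,255)); OR=((6,200,100),(16,255,255))
E
python3 - <<'E'
from m import *
for n in('scene0','side0'):
    for k,c,z in(('blue',BL,.065),('red',RD,.065),('yel',YE,.075),('or',OR,.2)):
        for a,p,m in blobs(n,*c):
            if k=='yel' or k=='or':
                cn,_=cv2.findContours(m.astype(np.uint8),cv2.RETR_CCOMP,cv2.CHAIN_APPROX_NONE)
                for q in cn:
                    r=cv2.minAreaRect(unp(n,q[:,0],z)[:,:2].astype(np.float32)*1000); print('  rect',k,r, p.round())
            print(n,k,a,p.round(1),unp(n,p,z)[0].round(3))
# white top corners of the warmer from both views (z=.11), pixels seen at 800x600
print(unp('scene0',np.array([[308,311],[438,438],[318,562],[185,405]])*.7,.11).round(3))
print(unp('side0',np.array([[354,238],[310,382],[178,352]])*.7,.11).round(3))
# holder base & bystanders
print('post etc side', unp('side0',np.array([[408,493],[470,490],[417,435]])*.7,[0.0]).round(3)[:2], unp('side0',np.array([[417,435],[443,434],[466,433]])*.7,.14).round(3))
print('scene prongs', unp('scene0',np.array([[573,381],[590,385],[590,338],[541,403],[583,424]])*.7,.14).round(3),unp('scene0',np.array([[541,408],[583,426]])*.7,0).round(3))
print('timer',unp('scene0',np.array([515,321])*.7,.022),'dish',unp('scene0',np.array([407,236])*.7,.03),'amber',unp('side0',np.array([354,215])*.7,.0),'beaker',unp('side0',np.array([328,447])*.7,.09))
E
```

```text
scene0 blue 433 [516.7   6. ] [-0.869  0.06   0.065]
scene0 blue 273 [176.4  65.4] [ 0.339 -0.737  0.065]
scene0 blue 172 [233.2 121.1] [ 0.397 -0.374  0.065]
scene0 blue 186 [254.4 137.9] [ 0.403 -0.266  0.065]
scene0 blue 180 [211.2 140.2] [ 0.508 -0.368  0.065]
scene0 blue 193 [232.1 156.5] [ 0.51  -0.266  0.065]
scene0 blue 208 [207.7 176.3] [ 0.619 -0.268  0.065]
scene0 blue 235 [500.9 270.5] [0.296 0.581 0.065]
scene0 blue 85 [166.7 321.6] [ 1.017 -0.004  0.065]
scene0 blue 425 [218.  332.6] [0.947 0.118 0.065]
scene0 blue 90 [365.6 340.9] [0.708 0.415 0.065]
scene0 red 45 [153.7 116.8] [ 0.568 -0.596  0.065]
scene0 red 172 [191.7 160.4] [ 0.61  -0.353  0.065]
  rect yel ((693.9583740234375, 68.77456665039062), (67.46902465820312, 52.30974197387695), 85.05787658691406) [270. 254.]
  rect yel ((698.94677734375, 68.23916625976562), (27.80752182006836, 37.773372650146484), 84.67151641845703) [270. 254.]
scene0 yel 313 [269.9 254.2] [0.694 0.07  0.075]
  rect or ((435.0009460449219, 370.78179931640625), (27.541744232177734, 26.408796310424805), 10.04581069946289) [423. 236.]
scene0
[... 936 characters left out ...]
58203125) [245. 221.]
side0 yel 221 [244.5 221.1] [0.695 0.074 0.075]
[[ 0.724 -0.114  0.11 ]
 [ 0.753  0.252  0.11 ]
 [ 1.044  0.241  0.11 ]
 [ 1.018 -0.138  0.11 ]]
[[ 0.719 -0.125  0.11 ]
 [ 0.735  0.269  0.11 ]
 [ 1.021  0.236  0.11 ]]
post etc side [[0.517 0.425 0.   ]
 [0.398 0.403 0.   ]] [[0.508 0.369 0.14 ]
 [0.461 0.361 0.14 ]
 [0.419 0.353 0.14 ]]
scene prongs [[0.513 0.373 0.14 ]
 [0.499 0.4   0.14 ]
 [0.416 0.347 0.14 ]
 [0.588 0.354 0.14 ]
 [0.571 0.432 0.14 ]] [[0.531 0.348 0.   ]
 [0.506 0.432 0.   ]]
timer [[0.41344466 0.19204127 0.022     ]] dish [[ 0.40073689 -0.13049357  0.03      ]] amber [[ 0.7597119  -0.30518485  0.        ]] beaker [[0.67432768 0.39206028 0.09      ]]
```

>>> {"fn": "move_arm", "kwargs": {"rows": [[30,25,45,0.13,-1],[30,25,45,0.13,-1],[30,25,45,0.13,-1],[28,40,0,0.1,-1],[28,40,0,0.1,-1],[28,40,0,0.1,-1],[28,40,0,0.1,-1],[28,40,0,0.1,-1],[28,40,0,0.1,-1],[28,40,0,0.1,-1],[28,40,0,0.1,-1],[28,40,0,0.1,-1]], "newtons": 60}}

```text
time: 1.35
tool_pos: [0.4545, -0.0847, 0.34]
tool_rot: [3.141, 0.0, 1.537]
contact_force: [0.3, -1.1, -0.4]
opening: 0.092
grip_force: 0.0
```

>>> {"fn": "move_arm", "kwargs": {"rows": [[12,46,2,0,-1],[12,46,2,0,-1],[12,46,2,0,-1],[12,46,2,0,-1],[12,46,2,0,-1],[0,0,0,0,-1],[0,0,0,0,-1],[0,0,0,0,-1]]}}

```text
time: 2.15
tool_pos: [0.5136, 0.1425, 0.3498]
tool_rot: [-3.141, 0.001, 1.532]
contact_force: [0.2, -0.2, -0.5]
opening: 0.0919
grip_force: 0.0
```

```bash
python3 - <<'E'
from m import *
im=snap('wrist','w1'); a=cv2.imread('pics/w1.png');cv2.imwrite('pics/w1b.png',cv2.resize(a,(800,600),interpolation=cv2.INTER_CUBIC))
s=monitor.observe(); print(s['tool_pos'],s['tool_rot'],s['qpos'])
for k,c,z in(('yel',YE,.075),('or',OR,.22)):
    for A,p,m in blobs('w1',*c,100):
        cn,_=cv2.findContours(m.astype(np.uint8),cv2.RETR_CCOMP,cv2.CHAIN_APPROX_NONE)
        for q in cn:
            if len(q)>15: print(k,p.round(),cv2.minAreaRect(unp('w1',q[:,0],z)[:,:2].astype(np.float32)*1000))
E
```

```text
[0.51361069 0.14215063 0.34996274] [-3.14133101e+00  4.55486180e-04  1.53129887e+00] [ 1.26396329e-01  2.94884301e-01  1.25671996e+00 -4.06103575e-04
  1.59032166e+00  1.65885989e-01]
yel [417. 217.] ((694.3478393554688, 69.1461181640625), (67.76807403564453, 55.949676513671875), 85.73271179199219)
yel [417. 217.] ((697.1102294921875, 69.17305755615234), (26.09821319580078, 35.820438385009766), 84.73660278320312)
```

View pics/w1b.png

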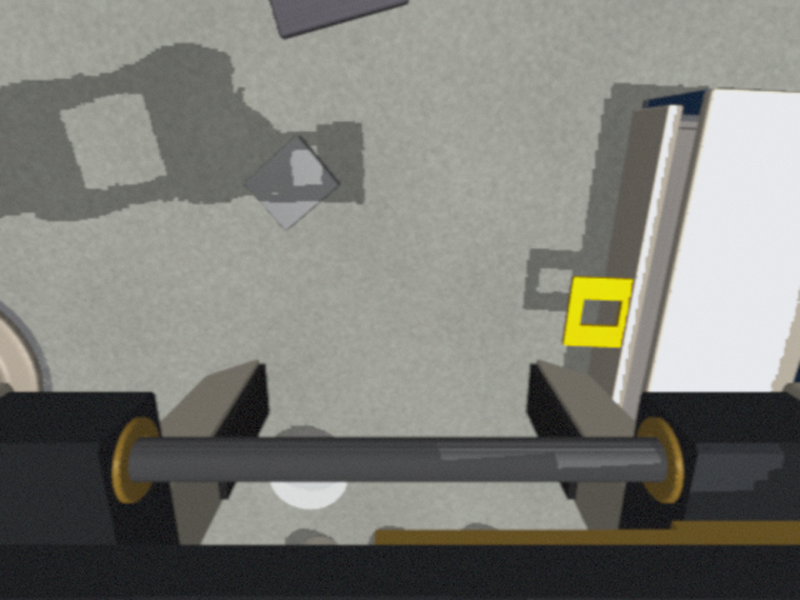

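>>> {"fn": "move_arm", "kwargs": {"rows": [[-25,42,0,0,-1],[-25,42,0,0,-1],[-25,42,0,0,-1],[0,0,0,0,-1],[0,0,0,0,-1],[0,0,0,0,-1]]}}

```text
time: 2.8
tool_pos: [0.4395, 0.2678, 0.3501]
tool_rot: [3.141, 0.0, 1.531]
contact_force: [0.1, -0.3, -0.3]
opening: 0.092
grip_force: 0.0
```

```bash
python3 - <<'E'
from m import *
im=snap('wrist','w2'); a=cv2.imread('pics/w2.png');cv2.imwrite('pics/w2b.png',cv2.resize(a,(800,600),interpolation=cv2.INTER_CUBIC))
s=monitor.observe(); print(s['tool_pos'],s['tool_rot'])
for k,c,z in(('or',OR,.22),):
    for A,p,m in blobs('w2',*c,100):
        cn,_=cv2.findContours(m.astype(np.uint8),cv2.RETR_CCOMP,cv2.CHAIN_APPROX_NONE)
        for q in cn:
            if len(q)>15: print(k,p.round(),cv2.minAreaRect(unp('w2',q[:,0],z)[:,:2].astype(np.float32)*1000))
e=unp('w1',np.array([[680,105],[625,390]])*.7,.079);f=unp('w1',np.array([[708,88],[650,395]])*.7,.11)
for g in(e,f): d=g[0]-g[1]; print(g.round(4), -np.arctan2(d[0],d[1]))
E
```

```text
[0.43965499 0.26769142 0.35005322] [3.14126211e+00 4.24538662e-04 1.53015560e+00]
or [276.  72.] ((445.0580749511719, 372.4742431640625), (25.77695083618164, 27.747350692749023), 13.014113426208496)
[[ 0.7451  0.2448  0.079 ]
 [ 0.7266 -0.0102  0.079 ]] -0.07259900505122589
[[0.7477 0.2544 0.11  ]
 [0.7343 0.001  0.11  ]] -0.05305503763624415
```

View pics/w2b.png

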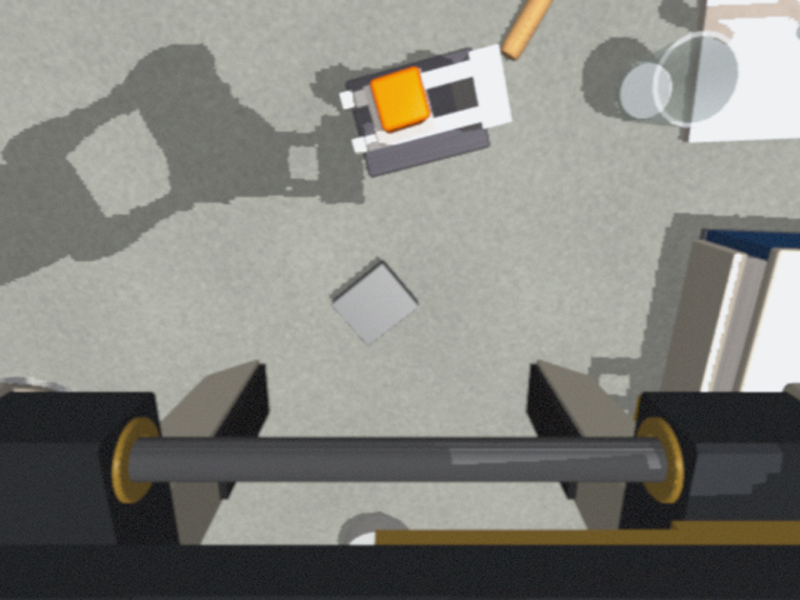

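>>> {"fn": "move_arm", "kwargs": {"rows": [[2,35,0,0.088,-1],[2,35,0,0.088,-1],[1,35,0,0.088,-1],[0,0,-35,0,-1],[0,0,-40,0,-1],[0,0,-40,0,-1],[0,0,-35,0,-1],[0,0,0,0,-1],[0,0,0,0,-1],[0,0,0,0,-1]]}}

```text
time: 3.85
tool_pos: [0.4454, 0.3745, 0.2025]
tool_rot: [3.138, -0.001, 1.796]
contact_force: [0.9, -0.0, 0.1]
opening: 0.0918
grip_force: 0.0
```

```bash
python3 - <<'E'
from m import *
im=snap('wrist','w3'); snap('scene','s1'); snap('side','d1')
s=monitor.observe(); print(s['tool_pos'],s['tool_rot'],s['opening'])
a=cv2.imread('pics/w3.png'); b=cv2.imread('pics/d1.png')[230:390,230:430]; c=cv2.imread('pics/s1.png')[170:330,340:540]
cv2.imwrite('pics/w3b.png',np.hstack([cv2.resize(a,(500,375)),np.vstack([cv2.resize(b,(300,240)),cv2.resize(c,(300,240))])[:375]]))
E
```

```text
[0.4446797  0.37461639 0.20197273] [ 3.13821933e+00 -1.13618635e-03  1.79644538e+00] 0.09160730869000985
```

View pics/w3b.png

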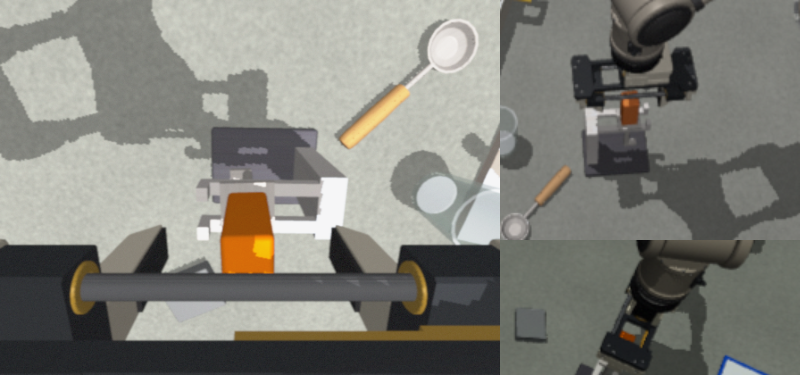

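>>> {"fn": "move_arm", "kwargs": {"rows": [[0,-2,-20,0,-1],[0,0,-18,0,-1],[0,0,0,0,-1],[0,0,0,0,0],[0,0,0,0,1],[0,0,0,0,1],[0,0,0,0,1],[0,0,0,0,1],[0,0,0,0,1],[0,0,0,0,1],[0,0,0,0,1],[0,0,0,0,1]]}}

```text
time: 5.2
tool_pos: [0.444, 0.3724, 0.162]
tool_rot: [3.141, -0.0, 1.797]
contact_force: [0.7, 0.3, 0.3]
opening: 0.0275
grip_force: 59.9
```

>>> {"fn": "move_arm", "kwargs": {"rows": [[0,0,0,0,1],[0,0,0,0,1],[0,0,0,0,1],[0,0,0,0,1]]}}

```text
time: 5.6
tool_pos: [0.4438, 0.3723, 0.162]
tool_rot: [3.141, -0.0, 1.797]
contact_force: [1.4, 0.1, -0.3]
opening: 0.0276
grip_force: 59.9
```

>>> {"fn": "move_arm", "kwargs": {"rows": [[0,0,10,0,1],[0,0,30,0,1],[0,0,40,0,1],[0,0,40,0,1],[0,0,10,0,1],[0,0,0,0,1],[0,0,0,0,1]]}}

```text
time: 6.3
tool_pos: [0.443, 0.3719, 0.2903]
tool_rot: [-3.139, 0.001, 1.797]
contact_force: [0.0, -0.5, -2.0]
opening: 0.0276
grip_force: 59.9
```

>>> {"fn": "move_arm", "kwargs": {"rows": [[26,-30,0,-0.03,1],[26,-30,0,-0.03,1],[26,-30,0,-0.03,1],[26,-30,0,-0.03,1],[26,-30,0,-0.03,1],[26,-30,0,-0.03,1],[26,-30,0,-0.03,1],[26,-30,0,-0.03,1],[26,-30,0,-0.03,1],[26,-33,0,-0.03,1],[0,0,0,0,1],[0,0,0,0,1]]}}

```text
time: 7.5
tool_pos: [0.7034, 0.0684, 0.2883]
tool_rot: [-3.136, -0.0, 1.495]
contact_force: [0.3, 0.7, -1.9]
opening: 0.0277
grip_force: 59.9
```

>>> {"fn": "move_arm", "kwargs": {"rows": [[0,0,-25,0,1],[0,0,-25,0,1],[0,0,-10,0,1],[0,0,0,0,1],[0,0,0,0,1],[0,0,0,0,1]]}}

```text
time: 8.1
tool_pos: [0.7043, 0.0697, 0.2338]
tool_rot: [3.139, -0.0, 1.497]
contact_force: [0.3, -0.2, -2.3]
opening: 0.0278
grip_force: 59.9
```

```bash
python3 - <<'E'
from m import *
s=monitor.observe(); print(s['tool_pos'],s['tool_rot'],s['opening'],s['grip_force'])
snap('scene','s2'); snap('side','d2')
P=[]
x,y,z=s['tool_pos']; yw=s['tool_rot'][2]-np.pi/2; h=np.array([np.cos(yw),np.sin(yw),0])
tip=np.array([x,y,z-.122])
out=[]
for n in('s2','d2'):
    a=cv2.imread(f'pics/{n}.png'); p=proj(n,tip)[0]; print(n,p)
    u=int(p[0]-50),int(p[1]-50); c=cv2.resize(a[u[1]:u[1]+100,u[0]:u[0]+100],(400,400),interpolation=cv2.INTER_CUBIC)
    for q in (tip-.018*h,tip+.005*h):
        w=(proj(n,q)[0]-u)*4; cv2.circle(c,(int(w[0]),int(w[1])),3,(255,0,255),1)
    out.append(c)
    for A,pp,m in blobs(n,*YE): 
        cn,_=cv2.findContours(m.astype(np.uint8),cv2.RETR_CCOMP,cv2.CHAIN_APPROX_NONE)
        for q in cn:
            if len(q)>10: print(cv2.minAreaRect(unp(n,q[:,0],.075)[:,:2].astype(np.float32)*1000))
cv2.imwrite('pics/c2.png',np.hstack(out))
E
```

```text
[0.70427172 0.06970315 0.23379864] [ 3.13875654e+00 -2.62107424e-04  1.49730414e+00] 0.027812515531412976 59.941420555114746
s2 [267.14987806 251.01365681]
((695.8632202148438, 68.89784240722656), (67.75953674316406, 52.48513412475586), 83.80897521972656)
d2 [240.89526287 212.7691563 ]
((694.0548095703125, 54.24106979370117), (30.122798919677734, 51.769405364990234), 86.89515686035156)
```

View pics/c2.png

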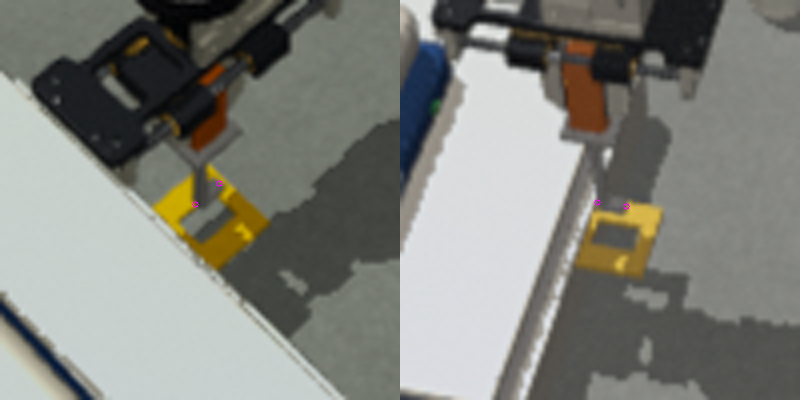

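>>> {"fn": "move_arm", "kwargs": {"rows": [[-1,0,-15,0,1],[0,0,-15,0,1],[0,0,-8,0,1],[0,0,-8,0,1],[0,0,0,0,1],[0,0,0,0,1]]}}

```text
time: 8.8
tool_pos: [0.703, 0.0693, 0.1865]
tool_rot: [3.141, -0.0, 1.497]
contact_force: [-0.3, 0.2, -1.6]
opening: 0.0279
grip_force: 59.9
```

>>> {"fn": "move_arm", "kwargs": {"rows": [[0,0,-6,0,1],[0,0,-5,0,1],[0,0,0,0,1],[0,0,0,0,1]]}}

```text
time: 9.2
tool_pos: [0.7027, 0.0693, 0.1748]
tool_rot: [-3.141, 0.0, 1.497]
contact_force: [0.3, -0.2, -2.3]
opening: 0.0279
grip_force: 59.9
```

```bash
python3 - <<'E'
from m import *
s=monitor.observe(); print(s['tool_pos'],s['tool_rot'],s['contact_force'],s['opening'],s['grip_force'])
snap('scene','s3'); snap('side','d3')
x,y,z=s['tool_pos']; tip=np.array([x,y,z-.122])
out=[]
for n in('s3','d3'):
    a=cv2.imread(f'pics/{n}.png'); p=proj(n,tip)[0]
    u=int(p[0]-50),int(p[1]-50); out.append(cv2.resize(a[u[1]:u[1]+100,u[0]:u[0]+100],(400,400),interpolation=cv2.INTER_CUBIC))
cv2.imwrite('pics/c3.png',np.hstack(out))
E
```

```text
[0.70268615 0.06933947 0.17482304] [-3.14125580e+00  2.03282008e-05  1.49683865e+00] [ 0.27105187 -0.17341602 -2.30111469] 0.027869404989789008 59.94138836860657
```

View pics/c3.png

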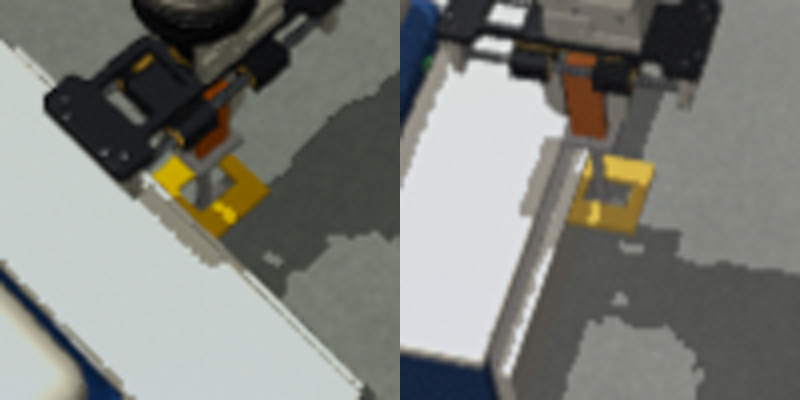

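>>> {"fn": "move_arm", "kwargs": {"rows": [[-10,0.7,0,0,1],[-12,0.9,0,0,1],[-15,1.1,0,0,1],[-15,1.1,0,0,1],[-15,1.1,0,0,1],[-15,1.1,0,0,1],[-15,1.1,0,0,1],[-15,1.1,0,0,1],[-15,1.1,0,0,1],[0,0,0,0,1],[0,0,0,0,1]]}}

```text
time: 10.4
tool_pos: [0.5762, 0.0786, 0.1756]
tool_rot: [3.14, 0.0, 1.497]
contact_force: [-0.8, -0.0, -2.7]
opening: 0.0278
grip_force: 59.9
```

>>> {"fn": "move_arm", "kwargs": {"rows": [[-15,1.1,0,0,1],[-15,1.1,0,0,1],[-15,1.1,0,0,1],[-10,0.7,0,0,1],[0,0,0,0,1],[0,0,0,0,1]]}}

```text
time: 11.0
tool_pos: [0.5211, 0.0825, 0.1751]
tool_rot: [-3.142, 0.0, 1.497]
contact_force: [0.8, -0.2, -2.4]
opening: 0.0281
grip_force: 59.9
```

```bash
python3 - <<'E'
from m import *
s=monitor.observe(); print(s['tool_pos'],s['tool_rot'],s['contact_force'],s['opening'],s['grip_force'])
snap('scene','s4'); snap('side','d4')
for n in('s4','d4'):
    for A,pp,m in blobs(n,*YE): 
        cn,_=cv2.findContours(m.astype(np.uint8),cv2.RETR_CCOMP,cv2.CHAIN_APPROX_NONE)
        for q in cn:
            if len(q)>10: print(n,cv2.minAreaRect(unp(n,q[:,0],.075)[:,:2].astype(np.float32)*1000))
E
```

```text
[0.52109666 0.08253443 0.17509493] [-3.14152443e+00  1.23195409e-04  1.49674564e+00] [ 0.79129331 -0.16060192 -2.36433925] 0.028055442262343244 59.941282868385315
s4 ((529.0706787109375, 81.89202880859375), (67.0090560913086, 52.97696304321289), 85.81536865234375)
d4 ((541.4459228515625, 60.48539733886719), (21.915912628173828, 23.124202728271484), 6.863615036010742)
d4 ((509.37841796875, 65.79467010498047), (15.591534614562988, 19.200328826904297), 6.566514015197754)
```

>>> {"fn": "move_arm", "kwargs": {"rows": [[-6,0.4,0,0,1],[-6,0.4,0,0,1],[-6,0.4,0,0,1],[-4,0.3,0,0,1],[0,0,0,0,1],[0,0,0,0,1]]}}

```text
time: 11.7
tool_pos: [0.4982, 0.0842, 0.1751]
tool_rot: [-3.141, 0.0, 1.497]
contact_force: [0.9, -0.3, -2.5]
opening: 0.0278
grip_force: 59.9
```

>>> {"fn": "move_arm", "kwargs": {"rows": [[-3,0.2,0,0,1],[-3,0.2,0,0,1],[0,0,0,0,1],[0,0,0,0,1]]}}

```text
time: 12.1
tool_pos: [0.4926, 0.0845, 0.175]
tool_rot: [-3.141, -0.0, 1.497]
contact_force: [1.7, -0.1, -1.4]
opening: 0.0277
grip_force: 59.9
```

>>> {"fn": "move_arm", "kwargs": {"rows": [[-3,0.2,0,0,1],[0,0,0,0,1],[0,0,0,0,1]]}}

```text
time: 12.4
tool_pos: [0.4896, 0.0848, 0.1751]
tool_rot: [-3.141, 0.0, 1.497]
contact_force: [1.4, 0.5, -2.0]
opening: 0.028
grip_force: 59.9
```

>>> {"fn": "move_arm", "kwargs": {"rows": [[-3,0.2,0,0,1],[0,0,0,0,1],[0,0,0,0,1]]}}

```text
time: 12.7
tool_pos: [0.4872, 0.0849, 0.1752]
tool_rot: [3.14, -0.0, 1.497]
contact_force: [3.3, -0.5, -2.8]
opening: 0.0278
grip_force: 59.9
```

>>> {"fn": "move_arm", "kwargs": {"rows": [[-2,0.2,0,0,1],[0,0,0,0,1],[0,0,0,0,1]]}}

```text
time: 13.0
tool_pos: [0.4866, 0.085, 0.1754]
tool_rot: [3.137, -0.0, 1.497]
contact_force: [7.0, 0.1, -5.2]
opening: 0.0278
grip_force: 60.0
```

>>> {"fn": "move_arm", "kwargs": {"rows": [[-2,0.1,0,0,1],[0,0,0,0,1],[0,0,0,0,1]]}}

```text
time: 13.3
tool_pos: [0.486, 0.0849, 0.1757]
tool_rot: [3.134, -0.0, 1.497]
contact_force: [11.6, -1.1, -8.2]
opening: 0.0278
grip_force: 60.0
```

>>> {"fn": "move_arm", "kwargs": {"rows": [[5,-0.3,0,0,1],[8,-0.6,0,0,1],[8,-0.6,0,0,1],[0,0,0,0,1],[0,0,0,0,1]]}}

```text
time: 13.8
tool_pos: [0.5034, 0.0837, 0.1746]
tool_rot: [-3.14, 0.0, 1.497]
contact_force: [-0.4, -0.4, -2.2]
opening: 0.0274
grip_force: 59.9
```

>>> {"fn": "move_arm", "kwargs": {"rows": [[0,0,5,0,1],[0,0,6,0,1],[0,0,0,0,1],[0,0,0,0,1]]}}

```text
time: 14.2
tool_pos: [0.5038, 0.0838, 0.1864]
tool_rot: [3.141, -0.0, 1.497]
contact_force: [0.3, -0.4, -1.7]
opening: 0.0277
grip_force: 59.9
```

>>> {"fn": "move_arm", "kwargs": {"rows": [[2,0,8,0,1],[0,0,20,0,1],[0,0,35,0,1],[0,0,40,0,1],[-9,41,0,0.043,1],[-9,41,0,0.043,1],[-9,41,0,0.043,1],[-9,41,0,0.043,1],[-9,41,0,0.043,1],[-9,41,0,0.043,1],[-8,41,0,0.042,1],[0,0,0,0,1]]}}

```text
time: 15.4
tool_pos: [0.442, 0.3751, 0.2889]
tool_rot: [-3.141, -0.002, 1.803]
contact_force: [-0.1, -0.4, -2.1]
opening: 0.0275
grip_force: 59.9
```

>>> {"fn": "move_arm", "kwargs": {"rows": [[0,0,0,0,1],[0,0,0,0,1]]}}

```text
time: 15.6
tool_pos: [0.444, 0.3699, 0.2892]
tool_rot: [-3.142, 0.001, 1.796]
contact_force: [0.5, 0.1, -2.3]
opening: 0.028
grip_force: 59.9
```

```bash
python3 - <<'E'
from m import *
s=monitor.observe(); print(s['tool_pos'],s['tool_rot'],s['contact_force'],s['opening'],s['grip_force'])
snap('scene','s5'); snap('side','d5')
x,y,z=s['tool_pos']; yw=s['tool_rot'][2]-np.pi/2; h=np.array([np.cos(yw),np.sin(yw),0]); o=np.array([x,y,z-.022])
out=[]
for n in('s5','d5'):
    a=cv2.imread(f'pics/{n}.png'); p=proj(n,o-[0,0,.06])[0]
    u=int(p[0]-50),int(p[1]-50); c=cv2.resize(a[u[1]:u[1]+100,u[0]:u[0]+100],(400,400),interpolation=cv2.INTER_CUBIC)
    for q in (o-[0,0,.1]-.018*h,o-[0,0,.1],o): w=(proj(n,q)[0]-u)*4; cv2.circle(c,(int(w[0]),int(w[1])),3,(255,0,255),1)
    out.append(c)
    for A,pp,m in blobs(n,*YE): 
        cn,_=cv2.findContours(m.astype(np.uint8),cv2.RETR_CCOMP,cv2.CHAIN_APPROX_NONE)
        for q in cn:
            if len(q)>10: print(n,cv2.minAreaRect(unp(n,q[:,0],.075)[:,:2].astype(np.float32)*1000))
cv2.imwrite('pics/c5.png',np.hstack(out))
E
```

```text
[0.44401165 0.36986364 0.2891563 ] [-3.14154341e+00  5.77941614e-04  1.79581814e+00] [ 0.46951357  0.08830533 -2.32393019] 0.02797670310922143 59.941452741622925
s5 ((497.236328125, 84.81195068359375), (67.2965087890625, 52.66264724731445), 85.3447036743164)
s5 ((501.6863708496094, 83.8144760131836), (28.382930755615234, 35.266483306884766), 81.76078033447266)
d5 ((514.885498046875, 87.17436218261719), (24.446266174316406, 67.7852554321289), 6.862652778625488)
```

View pics/c5.png

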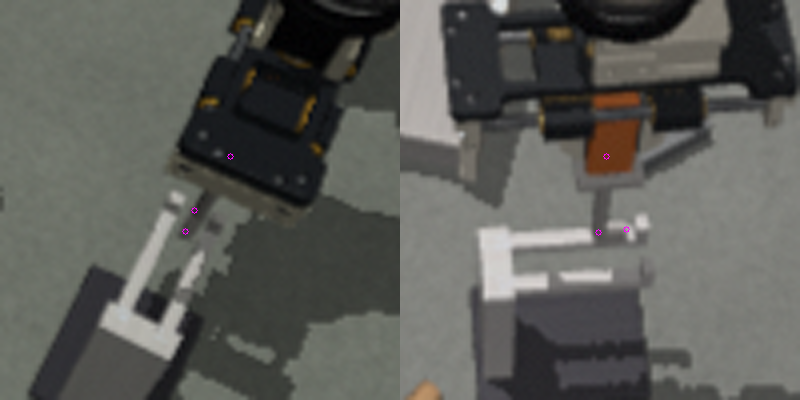

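>>> {"fn": "move_arm", "kwargs": {"rows": [[0,2,-20,0,1],[0,0,-20,0,1],[0,0,-20,0,1],[0,0,-20,0,1],[0,0,-15,0,1],[0,0,-10,0,1],[0,0,0,0,1],[0,0,0,0,1]]}}

```text
time: 16.5
tool_pos: [0.4443, 0.3725, 0.1847]
tool_rot: [3.141, -0.0, 1.796]
contact_force: [0.3, 0.1, -2.1]
opening: 0.0278
grip_force: 59.9
```

>>> {"fn": "move_arm", "kwargs": {"rows": [[0,0,-8,0,1],[0,0,-5,0,1],[0,0,-4,0,1],[0,0,0,0,1],[0,0,0,0,1]]}}

```text
time: 17.0
tool_pos: [0.4438, 0.3728, 0.167]
tool_rot: [3.142, 0.0, 1.797]
contact_force: [0.0, 0.3, -1.9]
opening: 0.0277
grip_force: 59.9
```

>>> {"fn": "move_arm", "kwargs": {"rows": [[0,-0.5,-3,0,1],[0,0,0,0,1],[0,0,0,0,1]]}}

```text
time: 17.3
tool_pos: [0.4438, 0.3722, 0.164]
tool_rot: [3.142, 0.0, 1.797]
contact_force: [1.2, 0.5, -2.4]
opening: 0.0275
grip_force: 59.9
```

>>> {"fn": "move_arm", "kwargs": {"rows": [[0,0,-2,0,1],[0,0,0,0,1],[0,0,0,0,1]]}}

```text
time: 17.6
tool_pos: [0.4438, 0.3723, 0.1621]
tool_rot: [3.141, -0.0, 1.797]
contact_force: [-0.2, 0.2, -2.7]
opening: 0.0274
grip_force: 59.9
```

>>> {"fn": "move_arm", "kwargs": {"rows": [[0,0,-1,0,1],[0,0,0,0,1],[0,0,0,0,1]]}}

```text
time: 17.9
tool_pos: [0.4438, 0.3722, 0.162]
tool_rot: [3.141, -0.0, 1.797]
contact_force: [-2.4, -1.6, 5.8]
opening: 0.0277
grip_force: 59.9
```

>>> {"fn": "move_arm", "kwargs": {"rows": [[0,0,-1,0,1],[0,0,0,0,1],[0,0,0,0,1]]}}

```text
time: 18.2
tool_pos: [0.4438, 0.3723, 0.162]
tool_rot: [3.14, -0.0, 1.797]
contact_force: [-2.8, -2.7, 11.5]
opening: 0.0276
grip_force: 59.9
```

>>> {"fn": "move_arm", "kwargs": {"rows": [[0,0,1.5,0,1],[0,0,0,0,0.3],[0,0,0,0,-0.3],[0,0,0,0,-1],[0,0,0,0,-1],[0,0,0,0,-1],[0,0,0,0,-1],[0,0,15,0,-1],[0,0,30,0,-1],[0,0,45,0,-1],[0,0,45,0,-1],[0,0,0,0,-1]]}}

```text
time: 19.4
tool_pos: [0.4458, 0.3736, 0.3036]
tool_rot: [3.129, -0.004, 1.797]
contact_force: [0.5, 0.4, -0.5]
opening: 0.0917
grip_force: 0.0
```

>>> {"fn": "move_arm", "kwargs": {"rows": [[20,-40,0,-0.14,-1],[20,-40,0,-0.14,-1],[20,-40,0,-0.14,-1],[20,-40,0,-0.14,-1],[10,-40,0,-0.14,-1],[0,-40,0,-0.14,-1],[0,0,0,0,-1]]}}

```text
time: 20.1
tool_pos: [0.5341, 0.1279, 0.296]
tool_rot: [3.141, 0.002, 0.948]
contact_force: [-0.9, 0.3, 0.5]
opening: 0.092
grip_force: 0.0
```

```bash
cat > jars.py <<'E'
from m import *
import sys
tag=sys.argv[1]; snap('scene','s'+tag); snap('side','d'+tag)
def lids(n):
    r=[]
    for k,c in(('B',BL),('R',RD)):
        for A,p,m in blobs(n,*c,60):
            P=unp(n,p,.060)[0]
            if .3<P[0]<.75 and -.45<P[1]<.25 and A<330: r.append((k,A,P))
    return r
# two views matched; the mean takes the lid's visible side into account
S,D=lids('s'+tag),lids('d'+tag)
for k,A,P in S:
    m=[Q for k2,A2,Q in D if k2==k and np.hypot(*(Q-P)[:2])<.03]
    print(k,A,P[:2].round(4),'side',[q[:2].round(4) for q in m],'mean',np.mean([P[:2]]+[q[:2] for q in m],0).round(4))
print('side-only',[(k,Q[:2].round(3)) for k,A,Q in D if not any(k2==k and np.hypot(*(Q-P)[:2])<.03 for k2,A2,P in S)])
E
python3 jars.py 6; python3 - <<'E'
from m import *
s=monitor.observe(); print(s['tool_pos'],s['tool_rot'])
# hook handle after re-hanging, wash bottle
for n in('s6','d6'):
    for A,p,m in blobs(n,*OR):
        q=cv2.findContours(m.astype(np.uint8),cv2.RETR_EXTERNAL,cv2.CHAIN_APPROX_NONE)[0][0]; print(n,cv2.minAreaRect(unp(n,q[:,0],.2)[:,:2].astype(np.float32)*1000))
print('wash',unp('side0',np.array([421,172])*.7,0.),unp('scene0',np.array([234,215])*.7,0.),'amber',unp('scene0',np.array([245,302])*.7,0.))
snap('wrist','w6')
a=cv2.imread('pics/s6.png');cv2.imwrite('pics/s6b.png',cv2.resize(a,(800,600),interpolation=cv2.INTER_CUBIC))
E
```

```text
B 178 [ 0.3939 -0.3767] side [array([ 0.3933, -0.3707])] mean [ 0.3936 -0.3737]
B 190 [ 0.4003 -0.269 ] side [array([ 0.3999, -0.2635])] mean [ 0.4001 -0.2662]
B 185 [ 0.5053 -0.371 ] side [array([ 0.505, -0.365])] mean [ 0.5051 -0.368 ]
B 198 [ 0.5077 -0.2689] side [] mean [ 0.5077 -0.2689]
B 216 [ 0.6172 -0.2697] side [] mean [ 0.6172 -0.2697]
R 172 [ 0.6079 -0.3566] side [] mean [ 0.6079 -0.3566]
side-only []
[0.53379918 0.13169047 0.2963122 ] [-3.14118477e+00 -2.03652000e-04  9.56187302e-01]
s6 ((803.6395874023438, -241.36874389648438), (26.137428283691406, 18.497432708740234), 37.81822204589844)
s6 ((433.6407165527344, 370.5045471191406), (27.61861801147461, 26.480287551879883), 10.045811653137207)
s6 ((595.34033203125, 704.2604370117188), (16.933740615844727, 29.50849151611328), 61.08570861816406)
wash [[ 0.60514934 -0.49350749  0.        ]] [[ 0.61813513 -0.50532353  0.        ]] amber [[ 0.76594771 -0.29407089  0.        ]]
```

View pics/s6b.png

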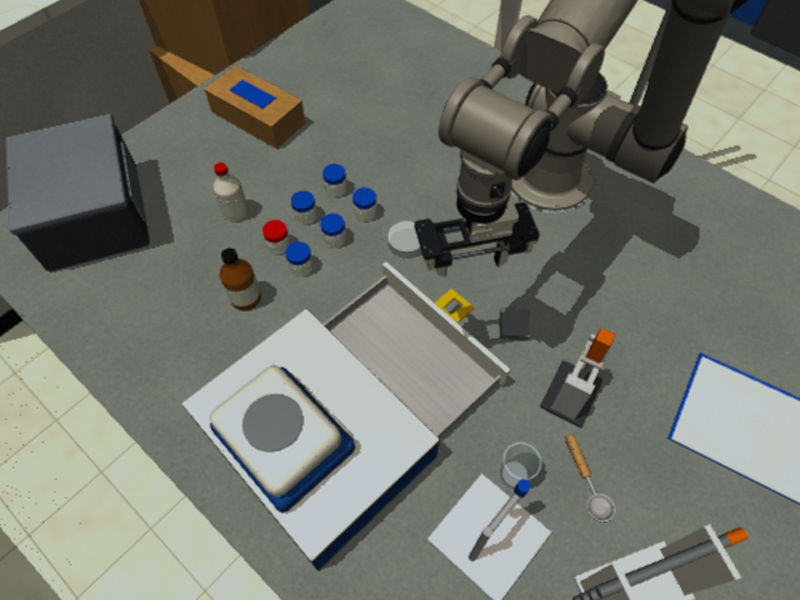

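>>> {"fn": "move_arm", "kwargs": {"rows": [[-3,-44,0,-0.128,-1],[-3,-44,0,-0.128,-0.5],[-3,-44,0,-0.128,-0.5],[-3,-44,0,-0.128,-0.5],[-3,-44,-10,-0.128,-0.5],[-3,-44,-20,-0.128,-0.5],[-3,-44,-20,-0.128,-0.5],[-3,-44,-20,-0.128,-0.5],[-3,-44,-20,0,-0.5],[0,0,-26,0,-0.5],[0,0,0,0,-0.5],[0,0,0,0,-0.5]]}}

```text
time: 21.45
tool_pos: [0.5074, -0.2623, 0.1807]
tool_rot: [-3.141, 0.001, -0.065]
contact_force: [0.3, -0.2, -0.1]
opening: 0.0687
grip_force: 0.0
```

```bash
cat > wl.py <<'E'
from m import *
import sys
t=sys.argv[1]; s=monitor.observe(); snap('wrist','w'+t); print(s['tool_pos'].round(4),s['tool_rot'].round(3),s['opening'])
for k,c in(('B',BL),('R',RD)):
    for A,p,m in blobs('w'+t,*c,500):
        q=max(cv2.findContours(m.astype(np.uint8),cv2.RETR_EXTERNAL,cv2.CHAIN_APPROX_NONE)[0],key=len)
        (x,y),r=cv2.minEnclosingCircle((unp('w'+t,q[:,0],.065)[:,:2]*1000).astype(np.float32)); b=cv2.boundingRect(q)
        print(k,A,b,'circle',round(x,1),round(y,1),'r',round(r,1))
E
python3 wl.py 7; python3 - <<'E'
from m import *
g=unp('s6',np.array([[384,267],[508,374]])*.7,.079); d=g[1]-g[0]; print(g.round(4),-np.arctan2(d[0],d[1]),np.linalg.norm(d))
print('floor',unp('s6',np.array([[437,433]])*.7,.016), 'rear', unp('s6',np.array([[332,318]])*.7,.046))
E
cp pics/w7.png pics/w7v.png
```

```text
[ 0.5074 -0.2623  0.1807] [-3.141e+00  1.000e-03 -6.500e-02] 0.06874547623305446
B 570 (374, 166, 71, 66) circle 505.8 -368.6 r 29.4
B 525 (254, 171, 66, 66) circle 507.9 -268.8 r 28.2
B 851 (266, 283, 55, 24) circle 413.6 -269.4 r 24.5
R 3274 (355, 27, 78, 78) circle 607.6 -352.7 r 28.0
[[ 0.5263 -0.0876  0.079 ]
 [ 0.5522  0.2653  0.079 ]] -0.0733213563693027 0.35382389295002936
floor [[0.71775363 0.2271424  0.016     ]] rear [[ 0.6809239  -0.09695051  0.046     ]]
```

View pics/w7v.png

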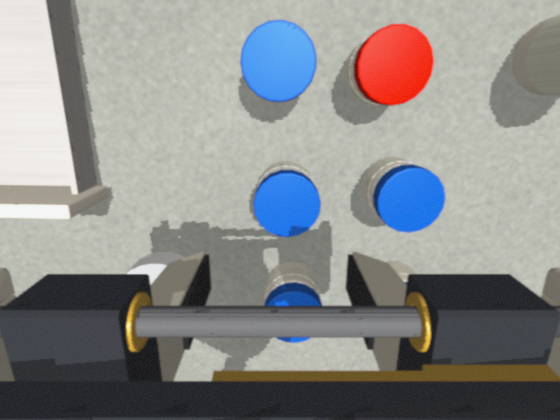

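>>> {"fn": "move_arm", "kwargs": {"rows": [[0,-6,-35,0,-0.5],[0,0,-45,0,-0.5],[0,0,-45,0,-0.5],[0,0,-20,0,-0.5],[0,0,0,0,-0.5],[0,0,0,0,-0.5],[0,0,0,0,0.3],[0,0,0,0,0.6],[0,0,0,0,0.6],[0,0,0,0,0.6],[0,0,0,0,0.6]], "newtons": 30}}

```text
time: 22.6
tool_pos: [0.5079, -0.2702, 0.0375]
tool_rot: [3.14, -0.003, -0.067]
contact_force: [-0.4, 1.8, 7.1]
opening: 0.055
grip_force: 30.0
```

>>> {"fn": "move_arm", "kwargs": {"rows": [[0,0,10,0,0.6],[0,0,40,0,0.6],[0,0,40,0,0.6],[0,0,45,0,0.6],[0,0,0,0,0.6]]}}

```text
time: 23.1
tool_pos: [0.5096, -0.2718, 0.178]
tool_rot: [3.135, -0.011, -0.067]
contact_force: [0.5, -0.4, -1.8]
opening: 0.0557
grip_force: 30.0
```

>>> {"fn": "move_arm", "kwargs": {"rows": [[17,38,0,0,0.6],[17,38,0,0,0.6],[18,38,0,0,0.6],[18,38,0,0,0.6],[18,38,0,0,0.6],[18,38,0,0,0.6],[18,38,0,0,0.6],[18,38,0,0,0.6],[17,38,0,0,0.6],[0,0,0,0,0.6],[0,0,0,0,0.6]]}}

```text
time: 24.2
tool_pos: [0.6652, 0.0731, 0.1696]
tool_rot: [3.141, 0.002, -0.065]
contact_force: [0.0, -0.5, -2.8]
opening: 0.0554
grip_force: 30.0
```

>>> {"fn": "move_arm", "kwargs": {"rows": [[0,0,-35,0,0.6],[0,0,-35,0,0.6],[0,0,-25,0,0.6],[0,0,-14,0,0.6],[0,0,0,0,0.6],[0,0,-6,0,0.6],[0,0,0,0,0.6],[0,0,0,0,0.6]]}}

```text
time: 25.0
tool_pos: [0.6664, 0.0721, 0.0568]
tool_rot: [3.142, -0.002, -0.067]
contact_force: [-0.2, -0.3, -1.4]
opening: 0.0554
grip_force: 30.0
```

>>> {"fn": "move_arm", "kwargs": {"rows": [[0,0,-2.5,0,0.6],[0,0,0,0,0.6],[0,0,0,0,0.6]]}}

```text
time: 25.3
tool_pos: [0.6662, 0.0723, 0.0536]
tool_rot: [3.142, -0.001, -0.067]
contact_force: [0.1, 0.5, 1.1]
opening: 0.0554
grip_force: 30.0
```

>>> {"fn": "move_arm", "kwargs": {"rows": [[0,0,-1,0,0.6],[0,0,0,0,0.6],[0,0,0,0,0],[0,0,0,0,-0.5],[0,0,0,0,-0.5],[0,0,0,0,-0.5],[0,0,10,0,-0.5],[0,0,40,0,-0.5],[0,0,45,0,-0.5],[0,0,30,0,-0.5]]}}

```text
time: 26.3
tool_pos: [0.6667, 0.0722, 0.1811]
tool_rot: [-3.141, -0.004, -0.067]
contact_force: [0.9, 0.2, -0.3]
opening: 0.0687
grip_force: 0.0
```

```bash
python3 jars.py 8; python3 -c "
from h import *
s=monitor.observe();print(s['tool_pos'],s['tool_rot'])
a=cv2.imread('pics/s8.png');cv2.imwrite('pics/s8b.png',cv2.resize(a[80:360,120:440],(800,600)))"
```

```text
B 178 [ 0.394  -0.3766] side [array([ 0.3934, -0.3709])] mean [ 0.3937 -0.3738]
B 187 [ 0.5053 -0.3707] side [] mean [ 0.5053 -0.3707]
B 218 [ 0.6172 -0.2695] side [array([ 0.6162, -0.2639])] mean [ 0.6167 -0.2667]
B 278 [0.6605 0.0671] side [array([0.668 , 0.0662])] mean [0.6643 0.0666]
R 173 [ 0.6079 -0.3568] side [] mean [ 0.6079 -0.3568]
side-only [('B', array([ 0.4  , -0.264]))]
[0.66844925 0.0722757  0.18383166] [-3.14096751 -0.01110078 -0.06712965]
```

View pics/s8b.png

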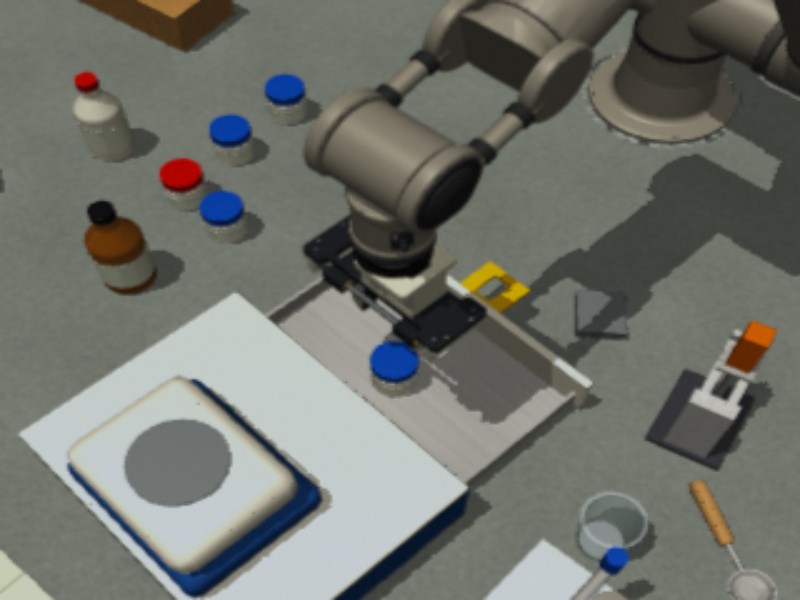

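>>> {"fn": "move_arm", "kwargs": {"rows": [[-16,-44,0,0,-0.5],[-16,-44,0,0,-0.5],[-16,-44,0,0,-0.5],[-16,-44,0,0,-0.5],[-16,-44,0,0,-0.5],[-16,-44,0,0,-0.5],[-16,-44,0,0,-0.5],[-16,-44,0,0,-0.5],[-16,-44,0,0,-0.5],[-16,-44,0,0,-0.5],[0,0,0,0,-0.5],[0,0,0,0,-0.5]]}}

```text
time: 27.6
tool_pos: [0.5049, -0.3685, 0.1765]
tool_rot: [-3.141, 0.001, -0.07]
contact_force: [-0.6, -0.0, 0.6]
opening: 0.0688
grip_force: 0.0
```

```bash
python3 wl.py 9
```

```text
[ 0.5049 -0.3685  0.1765] [-3.141e+00  1.000e-03 -7.000e-02] 0.06878786397984023
B 501 (248, 172, 67, 67) circle 505.5 -370.6 r 28.2
B 570 (271, 290, 51, 16) circle 413.7 -377.7 r 22.3
R 1789 (521, 0, 39, 62) circle 619.7 -566.7 r 20.3
R 2544 (212, 36, 74, 75) circle 607.9 -354.0 r 26.8
```

Lid within 2 mm of the tool; grasp, lift and carry to the rear right slot.

>>> {"fn": "move_arm", "kwargs": {"rows": [[0,-2,-45,0,-0.5],[0,0,-45,0,-0.5],[0,0,-35,0,-0.5],[0,0,-14,0,-0.5],[0,0,0,0,-0.5],[0,0,0,0,-0.5],[0,0,0,0,0.3],[0,0,0,0,0.6],[0,0,0,0,0.6],[0,0,0,0,0.6],[0,0,0,0,0.6]]}}

```text
time: 28.75
tool_pos: [0.5066, -0.3706, 0.0399]
tool_rot: [3.139, -0.003, -0.067]
contact_force: [0.1, 1.3, 6.6]
opening: 0.0555
grip_force: 30.0
```

>>> {"fn": "move_arm", "kwargs": {"rows": [[0,0,10,0,0.6],[0,0,40,0,0.6],[0,0,40,0,0.6],[0,0,45,0,0.6],[16,34,0,0,0.6],[16,34,0,0,0.6],[16,34,0,0,0.6],[16,34,0,0,0.6],[16,34,0,0,0.6],[16,34,0,0,0.6],[16,34,0,0,0.6],[16,34,0,0,0.6]]}}

```text
time: 29.95
tool_pos: [0.6339, -0.0963, 0.1735]
tool_rot: [3.142, 0.0, -0.067]
contact_force: [1.3, -0.8, -2.3]
opening: 0.0554
grip_force: 30.0
```

>>> {"fn": "move_arm", "kwargs": {"rows": [[16,34,0,0,0.6],[12,30,0,0,0.6],[0,0,0,0,0.6],[0,0,0,0,0.6],[0,0,0,0,0.6]]}}

```text
time: 30.45
tool_pos: [0.6613, -0.0347, 0.1732]
tool_rot: [3.141, 0.0, -0.068]
contact_force: [0.5, -0.1, -0.9]
opening: 0.0556
grip_force: 30.0
```

>>> {"fn": "move_arm", "kwargs": {"rows": [[0,0,-40,0,0.6],[0,0,-40,0,0.6],[0,0,-22,0,0.6],[0,0,-10,0,0.6],[0,0,-3,0,0.6],[0,0,0,0,0.6],[0,0,0,0,0.6]]}}

```text
time: 31.15
tool_pos: [0.6628, -0.0342, 0.0598]
tool_rot: [3.141, -0.003, -0.068]
contact_force: [0.2, -1.1, -1.0]
opening: 0.0559
grip_force: 30.0
```

>>> {"fn": "move_arm", "kwargs": {"rows": [[0,0,-2,0,0.6],[0,0,0,0,0.6],[0,0,0,0,0],[0,0,0,0,-0.5],[0,0,0,0,-0.5],[0,0,0,0,-0.5],[0,0,10,0,-0.5],[0,0,40,0,-0.5],[0,0,45,0,-0.5],[0,0,30,0,-0.5]]}}

```text
time: 32.15
tool_pos: [0.6627, -0.0339, 0.1854]
tool_rot: [3.141, -0.005, -0.067]
contact_force: [0.6, -0.8, 0.7]
opening: 0.069
grip_force: 0.0
```

```bash
python3 jars.py 10; python3 -c "
from h import *
s=monitor.observe();print(s['tool_pos'],s['tool_rot'])"
```

```text
B 192 [ 0.6199 -0.2708] side [array([ 0.6161, -0.2637])] mean [ 0.618  -0.2673]
B 258 [ 0.6547 -0.04  ] side [array([ 0.6631, -0.0423])] mean [ 0.6589 -0.0411]
B 281 [0.6603 0.0673] side [array([0.668 , 0.0662])] mean [0.6641 0.0667]
R 173 [ 0.6079 -0.3568] side [] mean [ 0.6079 -0.3568]
side-only [('B', array([ 0.393, -0.371])), ('B', array([ 0.4  , -0.264]))]
[ 0.66445448 -0.03416951  0.18800269] [ 3.14038033 -0.01140614 -0.06716505]
```

>>> {"fn": "move_arm", "kwargs": {"rows": [[-8,-39,0,-0.1,-0.5],[-8,-39,0,-0.1,-0.5],[-8,-39,0,-0.1,-0.5],[-8,-39,0,-0.1,-0.5],[-8,-39,0,-0.1,-0.5],[-8,-39,0,-0.1,-0.5],[0,0,0,0,-0.5],[0,0,0,0,-0.5],[0,0,0,0,-0.5]]}}

```text
time: 33.15
tool_pos: [0.6139, -0.2667, 0.1809]
tool_rot: [-3.141, 0.001, -0.666]
contact_force: [-0.5, 0.2, -0.4]
opening: 0.0691
grip_force: 0.0
```

```bash
python3 wl.py 11
```

```text
[ 0.6139 -0.2667  0.1809] [-3.141e+00  1.000e-03 -6.660e-01] 0.06913624857326613
R 3887 (335, 108, 71, 70) circle 609.5 -353.5 r 27.7
```

```bash
python3 - <<'E'
from m import *
for A,p,m in blobs('w11',(100,110,60),(130,255,255),800):
    q=max(cv2.findContours(m.astype(np.uint8),cv2.RETR_EXTERNAL,cv2.CHAIN_APPROX_NONE)[0],key=len)
    print(A,cv2.boundingRect(q),cv2.minEnclosingCircle((unp('w11',q[:,0],.065)[:,:2]*1000).astype(np.float32)))
E
```

```text
6709 (0, 82, 94, 144) ((767.6826782226562, -133.59365844726562), 56.5705451965332)
3480 (246, 166, 67, 67) ((617.1925048828125, -269.7791442871094), 28.425540924072266)
```

>>> {"fn": "move_arm", "kwargs": {"rows": [[3,-3,-45,0,-0.5],[0,0,-45,0,-0.5],[0,0,-38,0,-0.5],[0,0,-16,0,-0.5],[0,0,0,0,-0.5],[0,0,0,0,-0.5],[0,0,0,0,0.3],[0,0,0,0,0.6],[0,0,0,0,0.6],[0,0,0,0,0.6],[0,0,0,0,0.6]]}}

```text
time: 34.3
tool_pos: [0.6177, -0.2711, 0.0388]
tool_rot: [-3.141, -0.003, -0.667]
contact_force: [0.3, 1.3, 6.1]
opening: 0.0554
grip_force: 30.0
```

>>> {"fn": "move_arm", "kwargs": {"rows": [[0,0,10,0,0.6],[0,0,40,0,0.6],[0,0,40,0,0.6],[0,0,45,0,0.6],[6,44,0,0.06,0.6],[6,44,0,0.06,0.6],[6,44,0,0.06,0.6],[6,44,0,0.06,0.6],[6,44,0,0.06,0.6],[6,44,0,0.06,0.6],[6,44,0,0.06,0.6],[6,44,0,0.06,0.6]]}}

```text
time: 35.5
tool_pos: [0.6645, 0.0829, 0.1725]
tool_rot: [3.141, 0.0, -0.185]
contact_force: [0.1, -0.7, -1.2]
opening: 0.0553
grip_force: 30.0
```

>>> {"fn": "move_arm", "kwargs": {"rows": [[6,46,0,0.06,0.6],[5,46,0,0.06,0.6],[0,0,0,0,0.6],[0,0,0,0,0.6],[0,0,0,0,0.6]]}}

```text
time: 36.0
tool_pos: [0.6757, 0.172, 0.1721]
tool_rot: [3.141, 0.0, -0.069]
contact_force: [-0.2, -0.6, -2.1]
opening: 0.0552
grip_force: 30.0
```

>>> {"fn": "move_arm", "kwargs": {"rows": [[0,4,-40,0,0.6],[0,0,-40,0,0.6],[0,0,-22,0,0.6],[0,0,-10,0,0.6],[0,0,-4,0,0.6],[0,0,0,0,0.6],[0,0,0,0,0.6]]}}

```text
time: 36.7
tool_pos: [0.6769, 0.177, 0.0579]
tool_rot: [-3.141, -0.003, -0.068]
contact_force: [0.9, 0.0, -1.0]
opening: 0.0552
grip_force: 30.0
```

>>> {"fn": "move_arm", "kwargs": {"rows": [[0,0,-2,0,0.6],[0,0,0,0,0.6],[0,0,0,0,0],[0,0,0,0,-0.5],[0,0,0,0,-0.5],[0,0,0,0,-0.5],[0,0,10,0,-0.5],[0,0,40,0,-0.5],[0,0,45,0,-0.5],[0,0,30,0,-0.5]]}}

```text
time: 37.7
tool_pos: [0.6767, 0.1774, 0.1835]
tool_rot: [-3.141, -0.004, -0.067]
contact_force: [0.9, 0.7, 0.3]
opening: 0.0691
grip_force: 0.0
```

```bash
python3 jars.py 12; python3 -c "
from h import *
s=monitor.observe();print(s['tool_pos'],s['tool_rot'])"
```

```text
B 179 [ 0.3939 -0.3766] side [] mean [ 0.3939 -0.3766]
B 191 [ 0.4003 -0.2689] side [array([ 0.3992, -0.2623])] mean [ 0.3997 -0.2656]
B 262 [ 0.6543 -0.04  ] side [array([ 0.6579, -0.0409])] mean [ 0.6561 -0.0405]
B 279 [0.6604 0.0673] side [array([0.6669, 0.066 ])] mean [0.6636 0.0666]
B 306 [0.6692 0.1737] side [array([0.6777, 0.1719])] mean [0.6735 0.1728]
R 172 [ 0.6079 -0.3566] side [] mean [ 0.6079 -0.3566]
side-only []
[0.6783879  0.17767785 0.18633523] [-3.13922502 -0.01135435 -0.06710303]
```

>>> {"fn": "move_arm", "kwargs": {"rows": [[-23,-37,0,0,-0.5],[-23,-37,0,0,-0.5],[-23,-37,0,0,-0.5],[-23,-37,0,0,-0.5],[-23,-37,0,0,-0.5],[-23,-37,0,0,-0.5],[-23,-37,0,0,-0.5],[-23,-37,0,0,-0.5],[-23,-37,0,0,-0.5],[-23,-37,0,0,-0.5],[-23,-37,0,0,-0.5],[-24,-37,0,0,-0.5]]}}

```text
time: 39.0
tool_pos: [0.3975, -0.268, 0.1791]
tool_rot: [3.141, -0.0, -0.067]
contact_force: [1.4, -0.1, -0.5]
opening: 0.0691
grip_force: 0.0
```

>>> {"fn": "move_arm", "kwargs": {"rows": [[0,0,0,0,-0.5],[0,0,0,0,-0.5]]}}

```text
time: 39.2
tool_pos: [0.3982, -0.2673, 0.179]
tool_rot: [-3.141, 0.0, -0.07]
contact_force: [0.4, -0.0, -1.0]
opening: 0.0688
grip_force: 0.0
```

```bash
sed -i 's/^BL=.*; RD/BL=((106,130,60),(126,255,255)); RD/' m.py; python3 wl.py 13
```

```text
[ 0.3982 -0.2673  0.179 ] [-3.141  0.    -0.07 ] 0.06882805075837903
B 3499 (247, 169, 67, 67) circle 400.5 -268.3 r 28.5
B 3696 (375, 168, 72, 67) circle 394.6 -374.7 r 29.6
```

>>> {"fn": "move_arm", "kwargs": {"rows": [[2,-1,-45,0,-0.5],[0,0,-45,0,-0.5],[0,0,-36,0,-0.5],[0,0,-16,0,-0.5],[0,0,0,0,-0.5],[0,0,0,0,-0.5],[0,0,0,0,0.3],[0,0,0,0,0.6],[0,0,0,0,0.6],[0,0,0,0,0.6],[0,0,0,0,0.6]]}}

```text
time: 40.35
tool_pos: [0.4016, -0.2682, 0.0382]
tool_rot: [3.14, -0.002, -0.067]
contact_force: [0.8, 1.1, 6.9]
opening: 0.0556
grip_force: 30.0
```

>>> {"fn": "move_arm", "kwargs": {"rows": [[0,0,10,0,0.6],[0,0,40,0,0.6],[0,0,40,0,0.6],[0,0,45,0,0.6],[20,38,0,0,0.6],[20,38,0,0,0.6],[20,38,0,0,0.6],[20,38,0,0,0.6],[20,38,0,0,0.6],[20,38,0,0,0.6],[20,38,0,0,0.6],[20,38,0,0,0.6]]}}

```text
time: 41.55
tool_pos: [0.561, 0.0378, 0.1726]
tool_rot: [3.141, 0.0, -0.067]
contact_force: [1.3, -0.7, -0.9]
opening: 0.0556
grip_force: 30.0
```

>>> {"fn": "move_arm", "kwargs": {"rows": [[18,42,0,0,0.6],[0,0,0,0,0.6],[0,0,0,0,0.6],[0,0,0,0,0.6]]}}

```text
time: 41.95
tool_pos: [0.5782, 0.0774, 0.1721]
tool_rot: [3.141, 0.001, -0.068]
contact_force: [0.2, 0.0, -1.1]
opening: 0.0555
grip_force: 30.0
```

>>> {"fn": "move_arm", "kwargs": {"rows": [[0,0,-40,0,0.6],[0,0,-40,0,0.6],[0,0,-22,0,0.6],[0,0,-10,0,0.6],[0,0,-4,0,0.6],[0,0,0,0,0.6],[0,0,0,0,0.6]]}}

```text
time: 42.65
tool_pos: [0.5797, 0.0779, 0.0575]
tool_rot: [-3.142, -0.003, -0.068]
contact_force: [0.5, 0.2, -0.9]
opening: 0.0551
grip_force: 30.0
```

>>> {"fn": "move_arm", "kwargs": {"rows": [[0,0,-2,0,0.6],[0,0,0,0,0.6],[0,0,0,0,0],[0,0,0,0,-0.5],[0,0,0,0,-0.5],[0,0,0,0,-0.5],[0,0,10,0,-0.5],[0,0,40,0,-0.5],[0,0,45,0,-0.5],[0,0,30,0,-0.5]]}}

```text
time: 43.65
tool_pos: [0.5797, 0.0783, 0.183]
tool_rot: [-3.141, -0.004, -0.067]
contact_force: [0.8, 0.3, 0.2]
opening: 0.0687
grip_force: 0.0
```

```bash
python3 jars.py 14; python3 -c "
from h import *
s=monitor.observe();print(s['tool_pos'],s['tool_rot'])"
```

```text
B 182 [ 0.3939 -0.3766] side [] mean [ 0.3939 -0.3766]
B 266 [ 0.6543 -0.04  ] side [array([ 0.6725, -0.0471])] mean [ 0.6634 -0.0435]
B 272 [0.5705 0.0735] side [array([0.5791, 0.0719])] mean [0.5748 0.0727]
B 290 [0.6601 0.0673] side [array([0.6683, 0.0657])] mean [0.6642 0.0665]
B 313 [0.6694 0.1739] side [array([0.6774, 0.1718])] mean [0.6734 0.1729]
R 172 [ 0.6079 -0.3566] side [] mean [ 0.6079 -0.3566]
side-only []
[0.58144879 0.07830662 0.18503893] [-3.14091277 -0.01051693 -0.06708504]
```

>>> {"fn": "move_arm", "kwargs": {"rows": [[-17,-41,0,0,-0.5],[-17,-41,0,0,-0.5],[-17,-41,0,0,-0.5],[-17,-41,0,0,-0.5],[-17,-41,0,0,-0.5],[-17,-41,0,0,-0.5],[-17,-41,0,0,-0.5],[-17,-41,0,0,-0.5],[-17,-41,0,0,-0.5],[-17,-41,0,0,-0.5],[-16,-43,0,0,-0.5],[0,0,0,0,-0.5]]}}

```text
time: 44.95
tool_pos: [0.3905, -0.3793, 0.1786]
tool_rot: [3.14, 0.0, -0.073]
contact_force: [0.6, 0.3, -0.4]
opening: 0.0688
grip_force: 0.0
```

>>> {"fn": "move_arm", "kwargs": {"rows": [[0,0,0,0,-0.5],[0,0,0,0,-0.5]]}}

```text
time: 45.15
tool_pos: [0.3929, -0.3736, 0.1787]
tool_rot: [-3.141, 0.001, -0.067]
contact_force: [-0.5, -0.4, 0.3]
opening: 0.069
grip_force: 0.0
```

```bash
python3 wl.py 15
```

```text
[ 0.3929 -0.3736  0.1787] [-3.141e+00  1.000e-03 -6.700e-02] 0.06901951380846914
B 3478 (250, 171, 67, 66) circle 393.8 -376.6 r 28.3
```

>>> {"fn": "move_arm", "kwargs": {"rows": [[1,-3,-45,0,-0.5],[0,0,-45,0,-0.5],[0,0,-36,0,-0.5],[0,0,-15,0,-0.5],[0,0,0,0,-0.5],[0,0,0,0,-0.5],[0,0,0,0,0.3],[0,0,0,0,0.6],[0,0,0,0,0.6],[0,0,0,0,0.6],[0,0,0,0,0.6]]}}

```text
time: 46.3
tool_pos: [0.3944, -0.3782, 0.0394]
tool_rot: [3.14, -0.002, -0.067]
contact_force: [0.4, 2.7, 6.4]
opening: 0.0553
grip_force: 30.0
```

>>> {"fn": "move_arm", "kwargs": {"rows": [[0,0,10,0,0.6],[0,0,40,0,0.6],[0,0,40,0,0.6],[0,0,45,0,0.6],[20,39,0,0,0.6],[20,39,0,0,0.6],[20,39,0,0,0.6],[20,39,0,0,0.6],[20,39,0,0,0.6],[20,39,0,0,0.6],[20,39,0,0,0.6],[20,39,0,0,0.6]]}}

```text
time: 47.5
tool_pos: [0.5542, -0.0642, 0.1737]
tool_rot: [3.141, -0.0, -0.067]
contact_force: [0.9, -0.1, -1.2]
opening: 0.0554
grip_force: 30.0
```

>>> {"fn": "move_arm", "kwargs": {"rows": [[16,39,0,0,0.6],[0,0,0,0,0.6],[0,0,0,0,0.6],[0,0,0,0,0.6]]}}

```text
time: 47.9
tool_pos: [0.5693, -0.0277, 0.1732]
tool_rot: [3.141, 0.0, -0.068]
contact_force: [-0.2, -0.9, -1.1]
opening: 0.0556
grip_force: 30.0
```

>>> {"fn": "move_arm", "kwargs": {"rows": [[0,0,-40,0,0.6],[0,0,-40,0,0.6],[0,0,-22,0,0.6],[0,0,-10,0,0.6],[0,0,-4,0,0.6],[0,0,0,0,0.6],[0,0,0,0,0.6]]}}

```text
time: 48.6
tool_pos: [0.5698, -0.0271, 0.0579]
tool_rot: [3.141, -0.0, -0.068]
contact_force: [-0.6, -0.3, -1.2]
opening: 0.0554
grip_force: 29.9
```

>>> {"fn": "move_arm", "kwargs": {"rows": [[0,0,-2,0,0.6],[0,0,0,0,0.6],[0,0,0,0,0],[0,0,0,0,-0.5],[0,0,0,0,-0.5],[0,0,0,0,-0.5],[0,0,10,0,-0.5],[0,0,40,0,-0.5],[0,0,45,0,-0.5],[0,0,30,0,-0.5]]}}

```text
time: 49.6
tool_pos: [0.5706, -0.0268, 0.1839]
tool_rot: [3.141, -0.004, -0.067]
contact_force: [0.2, -0.9, -0.6]
opening: 0.069
grip_force: 0.0
```

>>> {"fn": "move_arm", "kwargs": {"rows": [[-35,28,0,0,0],[-35,28,0,0,1],[-35,28,0,0,1],[-35,30,0,0,1],[0,0,0,0,1],[0,0,0,0,1]]}}

```text
time: 50.2
tool_pos: [0.4298, 0.0878, 0.1811]
tool_rot: [3.142, -0.002, -0.065]
contact_force: [1.1, -0.9, 0.8]
opening: 0.0254
grip_force: 0.0
```

```bash
python3 jars.py 16; python3 -c "
from m import *
s=monitor.observe();print(s['tool_pos'],s['tool_rot'],s['opening'])
a=cv2.imread('pics/s16.png');cv2.imwrite('pics/s16b.png',cv2.resize(a[80:360,120:440],(800,600)))
for n in('s16','d16'):
    for A,pp,mm in blobs(n,*YE): 
        q=cv2.findContours(mm.astype(np.uint8),cv2.RETR_EXTERNAL,cv2.CHAIN_APPROX_NONE)[0][0]
        print(n,cv2.minAreaRect(unp(n,q[:,0],.075)[:,:2].astype(np.float32)*1000))
"
```

```text
B 271 [0.5721 0.0733] side [array([0.5813, 0.0712])] mean [0.5767 0.0722]
B 288 [0.6621 0.0671] side [array([0.6703, 0.0654])] mean [0.6662 0.0663]
B 314 [0.6714 0.1736] side [array([0.6798, 0.1718])] mean [0.6756 0.1727]
R 172 [ 0.6079 -0.3566] side [] mean [ 0.6079 -0.3566]
side-only []
[0.43085783 0.08687366 0.18067786] [ 3.14148796e+00 -1.83974174e-03 -6.74198891e-02] 0.017305433860537907
s16 ((499.11749267578125, 84.62861633300781), (67.2540283203125, 52.83169937133789), 85.78140258789062)
d16 ((500.0431213378906, 88.22958374023438), (67.43611145019531, 50.42584228515625), 85.27312469482422)
```

View pics/s16b.png

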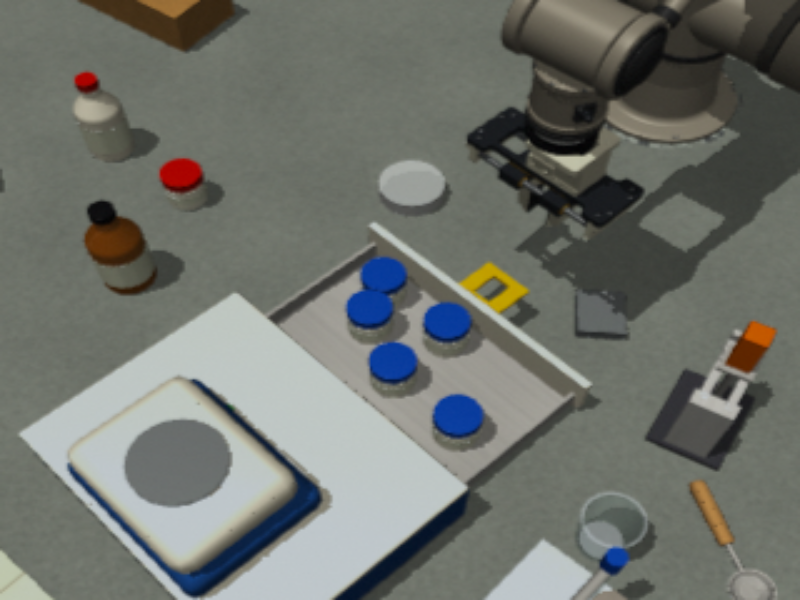

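```bash
python3 - <<'E'
from m import *
for n in('s16','d16'):
    for A,p,m in blobs(n,*BL,60):
        P=unp(n,p,.076)[0]
        if .4<P[0]<.78 and -.2<P[1]<.25: print(n,A,p.round(1),P.round(4),cv2.boundingRect(m.astype(np.uint8)))
print(unp('s16',[120+384*.4,80+275*.4667-0],.081),unp('s16',[120+370*.4,80+308*.4667],.081), unp('s16',[120+447*.4,80+322*.4667],.081))
E
```

```text
s16 510 [270.1 216. ] [ 0.6002 -0.0148  0.076 ] (259, 200, 24, 33)
s16 271 [298.4 229.7] [0.5793 0.0785 0.076 ] (290, 221, 19, 18)
s16 288 [276.7 248.7] [0.6681 0.0725 0.076 ] (268, 240, 19, 19)
s16 314 [302.7 273.6] [0.6773 0.1775 0.076 ] (293, 264, 20, 20)
d16 401 [278.7 203.1] [ 0.5985 -0.0113  0.076 ] (263, 194, 33, 19)
d16 216 [252.9 222.7] [0.6674 0.0767 0.076 ] (245, 215, 17, 16)
d16 220 [280.4 227.2] [0.5795 0.0825 0.076 ] (273, 219, 16, 17)
d16 241 [243.7 250.5] [0.6767 0.1817 0.076 ] (235, 242, 18, 18)
[[ 0.57544664 -0.02304979  0.081     ]] [[6.26053328e-01 4.74887023e-04 8.10000000e-02]] [[0.58233101 0.08219996 0.081     ]]
```

>>> {"fn": "move_arm", "kwargs": {"rows": [[0,0,-45,0,1],[0,0,-45,0,1],[0,0,-30,0,1],[0,0,-6,0,1],[0,0,0,0,1],[4,-0.3,0,0,1],[6,-0.4,0,0,1],[6,-0.4,0,0,1],[6,-0.4,0,0,1],[6,-0.4,0,0,1],[0,0,0,0,1],[0,0,0,0,1]]}}

```text
time: 51.5
tool_pos: [0.4577, 0.0853, 0.0539]
tool_rot: [3.141, 0.0, -0.067]
contact_force: [-0.5, 0.3, 0.0]
opening: 0.0003
grip_force: 0.0
```

>>> {"fn": "move_arm", "kwargs": {"rows": [[5,-0.4,0,0,1],[7,-0.5,0,0,1],[9,-0.7,0,0,1],[10,-0.7,0,0,1],[10,-0.7,0,0,1],[10,-0.7,0,0,1],[10,-0.7,0,0,1],[10,-0.7,0,0,1],[8,-0.6,0,0,1],[5,-0.4,0,0,1],[0,0,0,0,1]]}}

```text
time: 52.6
tool_pos: [0.5432, 0.0793, 0.0543]
tool_rot: [-3.141, -0.002, -0.067]
contact_force: [1.1, 0.1, -1.2]
opening: 0.0004
grip_force: 0.0
```

```bash
python3 - <<'E'
from m import *
s=monitor.observe();print(s['tool_pos'],s['contact_force'])
snap('side','d17')
for A,pp,mm in blobs('d17',*YE):
    q=cv2.findContours(mm.astype(np.uint8),cv2.RETR_EXTERNAL,cv2.CHAIN_APPROX_NONE)[0][0]
    print(A,cv2.minAreaRect(unp('d17',q[:,0],.075)[:,:2].astype(np.float32)*1000))
for A,p,m in blobs('d17',*BL,60):
    P=unp('d17',p,.076)[0]
    if .4<P[0]<.78 and -.2<P[1]<.25: print(A,P.round(4))
E
```

```text
[0.54315443 0.07929257 0.05428609] [ 1.05294389  0.14915198 -1.23512337]
66 ((599.67041015625, 80.23770141601562), (66.54682922363281, 17.205890655517578), 83.50409698486328)
408 [ 0.6813 -0.0177  0.076 ]
78 [0.7343 0.0722 0.076 ]
219 [0.6616 0.0756 0.076 ]
80 [0.7432 0.177  0.076 ]
```

>>> {"fn": "move_arm", "kwargs": {"rows": [[5,-0.4,0,0,1],[7,-0.5,0,0,1],[9,-0.7,0,0,1],[10,-0.7,0,0,1],[10,-0.7,0,0,1],[10,-0.7,0,0,1],[10,-0.7,0,0,1],[10,-0.7,0,0,1],[10,-0.7,0,0,1],[8,-0.6,0,0,1],[5,-0.4,0,0,1],[0,0,0,0,1]]}}

```text
time: 53.85
tool_pos: [0.6369, 0.0723, 0.054]
tool_rot: [-3.142, -0.002, -0.067]
contact_force: [1.0, -0.1, 0.6]
opening: 0.0004
grip_force: 0.0
```

>>> {"fn": "move_arm", "kwargs": {"rows": [[4,-0.3,0,0,1],[4,-0.3,0,0,1],[0,0,0,0,1],[0,0,0,0,1]]}}

```text
time: 54.25
tool_pos: [0.6442, 0.0718, 0.0542]
tool_rot: [-3.142, -0.001, -0.067]
contact_force: [-0.2, 0.3, 1.5]
opening: 0.0008
grip_force: 0.0
```

>>> {"fn": "move_arm", "kwargs": {"rows": [[3,-0.2,0,0,1],[2,-0.2,0,0,1],[0,0,0,0,1],[0,0,0,0,1]]}}

```text
time: 54.65
tool_pos: [0.6491, 0.0714, 0.054]
tool_rot: [3.142, -0.001, -0.067]
contact_force: [-0.2, -0.0, 0.3]
opening: 0.0001
grip_force: 0.0
```

>>> {"fn": "move_arm", "kwargs": {"rows": [[3,-0.2,0,0,1],[2,-0.1,0,0,1],[0,0,0,0,1],[0,0,0,0,1]]}}

```text
time: 55.05
tool_pos: [0.6541, 0.0711, 0.054]
tool_rot: [3.142, -0.001, -0.067]
contact_force: [0.7, -0.5, -0.1]
opening: 0.0004
grip_force: 0.0
```

>>> {"fn": "move_arm", "kwargs": {"rows": [[2,-0.1,0,0,1],[0,0,0,0,1],[0,0,0,0,1]]}}

```text
time: 55.35
tool_pos: [0.6559, 0.071, 0.054]
tool_rot: [3.141, -0.0, -0.067]
contact_force: [-1.0, -1.4, 0.8]
opening: 0.0008
grip_force: 0.3
```

>>> {"fn": "move_arm", "kwargs": {"rows": [[2,-0.1,0,0,1],[0,0,0,0,1],[0,0,0,0,1]]}}

```text
time: 55.65
tool_pos: [0.6579, 0.0709, 0.054]
tool_rot: [3.141, -0.0, -0.067]
contact_force: [-0.4, -1.0, 0.3]
opening: 0.0001
grip_force: 0.4
```

>>> {"fn": "move_arm", "kwargs": {"rows": [[2,-0.1,0,0,1],[0,0,0,0,1],[0,0,0,0,1]]}}

```text
time: 55.95
tool_pos: [0.6592, 0.0708, 0.0539]
tool_rot: [3.141, 0.001, -0.067]
contact_force: [-4.7, -1.5, 2.1]
opening: 0.0003
grip_force: 2.5
```

Force is rising at the expected place; two more small steps, then back off.

>>> {"fn": "move_arm", "kwargs": {"rows": [[2,-0.1,0,0,1],[0,0,0,0,1],[0,0,0,0,1]]}}

```text
time: 56.25
tool_pos: [0.6592, 0.0708, 0.0539]
tool_rot: [3.141, 0.006, -0.067]
contact_force: [-12.4, -0.8, 7.2]
opening: 0.0006
grip_force: 6.1
```

>>> {"fn": "move_arm", "kwargs": {"rows": [[1,0,0,0,1],[0,0,0,0,1],[0,0,0,0,1]]}}

```text
time: 56.55
tool_pos: [0.6592, 0.0708, 0.0539]
tool_rot: [3.141, 0.008, -0.067]
contact_force: [-15.5, -0.7, 9.1]
opening: 0.0007
grip_force: 8.0
```

>>> {"fn": "move_arm", "kwargs": {"rows": [[-10,0.7,0,0,1],[-30,2,0,0,1],[-40,3,0,0,1],[-30,0,20,0,1],[-20,0,40,0,1],[0,0,50,0,1],[0,0,50,0,1],[0,0,0,0,1],[0,0,0,0,1]]}}

```text
time: 57.45
tool_pos: [0.534, 0.0765, 0.2156]
tool_rot: [-3.141, -0.005, -0.067]
contact_force: [-0.6, -0.4, -1.5]
opening: 0.0002
grip_force: 0.0
```

```bash
python3 - <<'E'
from m import *
snap('scene','s18');snap('side','d18')
for n in('s18','d18'):
  for c,z in((YE,.075),(OR,.2)):
    for A,pp,mm in blobs(n,*c):
        q=cv2.findContours(mm.astype(np.uint8),cv2.RETR_EXTERNAL,cv2.CHAIN_APPROX_NONE)[0][0]
        print(n,A,cv2.minAreaRect(unp(n,q[:,0],z)[:,:2].astype(np.float32)*1000))
a=cv2.imread('pics/s18.png')[80:400,100:460];b=cv2.imread('pics/d18.png')[100:380,80:400]
cv2.imwrite('pics/f18.png',np.hstack([cv2.resize(a,(400,356)),cv2.resize(b,(400,356))]))
s=monitor.observe();print(s['tool_pos'],s['contact_force'],s['time'])
E
```

```text
s18 315 ((697.23193359375, 68.53419494628906), (67.54609680175781, 54.17424774169922), 85.64629364013672)
s18 63 ((803.3843994140625, -240.1580047607422), (28.580381393432617, 21.805938720703125), 49.60721206665039)
s18 102 ((433.6696472167969, 370.50970458984375), (27.55979347229004, 26.480270385742188), 10.045919418334961)
s18 108 ((595.34033203125, 704.2604370117188), (16.933740615844727, 29.50849151611328), 61.08570861816406)
d18 218 ((697.4945068359375, 72.13938903808594), (67.95564270019531, 51.715492248535156), 85.87183380126953)
[0.53247442 0.07648441 0.21297513] [ 0.64616104  0.28929592 -0.8355519 ] 57.55
```

View pics/f18.png

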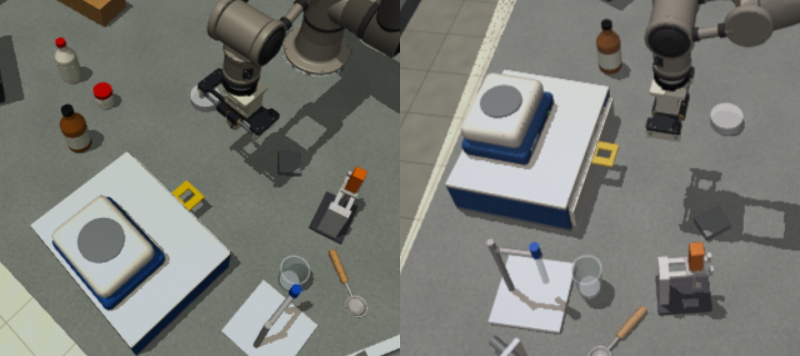

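```bash
python3 -c "
from cell import workorder
print(workorder.hand_in())"
```

```text
the job is handed in; nothing more can be done
None
```

I drew the tray to its stop with the hook, stood all five blue-lidded jars upright on its floor, and pushed it fully home. The hook is on its holder within about 1.5 mm of where it was, hung back before loading because the gripper was needed for the jars. One jar was knocked a few centimetres aside inside the tray but was still upright, so I left it there. I moved nothing else on the bench and handed the job in at about 58 s; no verdict came back.

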